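# Swap the printing block in the lidded case behind the jar

### The arm

A 7-joint arm with a two-finger parallel gripper is mounted at the origin on a cart in front of the work surface, level with it; the furniture and walls round the work are solid. World frame = base frame: x ahead of the robot, y to its left, z up, the work surface at z = 0. Lengths are in m, angles in rad, forces in N, time in s.
With the tool pointing down it reaches from about 0.4 to 0.925 m from the base axis. Payload 4.1 kg.
Tool frame: the origin (TCP) lies midway between the tips of the shut fingers; the grasp point (between the pads) lies 19 mm behind it (robot.hold_point_z is the distance from the TCP to the grasp point, in m); z points along the fingers, y is the direction in which the jaws open and shut (so a half turn about z gives the same grasp; the last joint's range is limited). The gripper opens to 85 mm and grips with 20 to 120 N. Pads are 22 mm wide; open, the fingers measure 114 mm over their backs; the gripper's body (76 mm by 85 mm) begins 54 mm behind the grasp point. The pads swing forward as they close: fully open they stand 13 mm farther back than shut.
Start: joints at [1.051, 0.398, 0.045, 1.537, -0.019, 1.207, -0.051], TCP at [0.266, -0.593, 0.231] pointing down, gripper open.
Joint ranges: [-2.82, 2.82], [-0.49, 2.23], [-1.37, 1.46], [0, 2.46], [-1.36, 4.5], [0.23, 2], [-2.94, 2.94]. Speed limits (rad/s): [2.57, 2.57, 3.14, 3.14, 3.14, 3.14, 3.14].

### API

Orientations are given as a unit quaternion [x, y, z, w].
In Python, from bench import robot gives the robot as it stands. The module is installed in compiled form; this text tells all that it offers.
- The arm moves only by the tool apply_moves, never from a script. Its argument "commands" is a list of rows, each a list of 6 numbers: the shift along the tool's x, y, z in mm, then the turn, a rotation vector about the tool's x, y, z in rad. A call has 1 to 12 rows; each row shifts and turns the commanded pose from where the row before left it, along the tool's axes as they then stand; what a row does not reach is not made up. A row lasts 1/10 s, in which the tool goes at most 50 mm and 8.59 degrees, less where a joint would pass 70% of its speed; a pose out of reach is approached as far as the arm can. A call with a gripper value outside its range is refused whole. "hand" is the finger opening in mm, from 0 to 85.4, set as the call begins (left out, the last holds). The fingers move at their own pace and stop on an object; "squeeze" is the grip in N (left out, the last holds). Time passes only in rows, so rows that do not move let the fingers close. It gives the time, the measured TCP pose, the force and the opening at its end, in the units of the state.
- robot.state(): the state, without advancing time (a new reading comes with each control period).
- robot.camera(name): name is "side" or "top" or "wrist"; returns a dict with "img" (480x640x3 uint8, blue, green, red), "camera_matrix" (3x3 intrinsics, pixels), "extrinsics" (4x4, takes a point from camera to world coordinates). Camera axes: x right, y down, z forward; pixel columns grow to the right and rows downward; lengths in m; the calibration is good to about 2 mm. A picture is of the moment at which its call begins. There is no depth.
- robot.hand_in(): hands the job in, once; it reports no verdict.
The state is a dict: "clock": time; "q": joint angles; "joint_velocities": joint speeds; "joint_efforts": joint torques, N m; "eef_pos": TCP position; "ee_rot": TCP orientation; "force": force on the tool from outside, world axes, zero at the start; "ft_torque": the same for the moment, N m; "width": finger opening in m.
Only numpy, scipy, OpenCV 4.12 (cv2) and the standard library are available. Lean on these libraries where they do the work, as an engineer would, in place of code of your own. Each camera call takes 0.05 s, during which the arm holds its last target.

### The job

Change the printing block. The clear lid of the block case slides out towards the robot, but the white jar and the block with the knob stand in its way: lift them over to the side board, slide the lid open, put the small stained block from the tray away flat in the empty compartment of the case, and lay the long border block from the case flat in the tray. Then slide the lid fully shut and put the jar and the knob block back on the very spots where they stood; let nothing fall over.

Things in the scene. Friction and masses are not known exactly. Their poses are not given: they have to be found in the camera images.
- block_case: Fixed wooden case, 156 (x) x 182 (y) x 60 mm high, walls 8 mm, front wall 46 mm high. Origin: centre of underside; z up; -x faces the robot, the way the lid opens. Floor top 6 mm above origin. A 6 mm divider along x, top 20 mm up, parts two compartments 140 x 80 mm centred at y = +43 and -43 mm. At the start the border block lies in the +y one and the -y one is empty.
- lid (a joint): Travel of the clear sliding lid along the case's -x, m: 0 shut, 0.135 fully open at its stop, both compartments bare but for their first 5 mm. May start ajar by up to 12 mm. Stays where left; friction 1.5 N. Plate 5 mm thick, 172 mm wide, underside 47 and top 53 mm above the table; open, it juts out in front of the case, so nothing taller than 47 mm may stand there.
- lid_pull (a point): Centre of the wooden pull bar standing up on the lid near its front edge: 14 (x) x 70 (y) x 28 mm high, this point 66 mm, its top 80 mm above the table. Axes as the case's. With the lid shut it lies 59 mm in front (-x) of the case's origin; it moves with the lid. Pinch it from above across its thickness and slide.
- white_jar: Loose white screw-top jar, round, 60 mm across, 74 mm tall, 0.22 kg; the body's sides are straight up to about 60 mm, the cap above is 48 mm across. Origin: centre of its underside; z up. It starts standing on the table in front of the case.
- knob_block: Loose wooden printing block with a turned knob on top: base 68 mm (x) x 48 mm (y) x 32 mm high, knob 25 mm across, from 34 to 64 mm above its underside, on the block's centre line, 0.07 kg. Origin: centre of its underside; z up. Grasp it by the knob. It starts standing on the table in front of the case.
- border_block: Loose long wooden border printing block with a pale carved top face, 30 mm wide (x) x 119 mm long (y) x 36 mm high, 0.09 kg. Origin: centre of its underside; z up. It starts lying in the case, its length along the case's x axis, seen through the clear lid.
- stained_block: Loose small blue-stained wooden printing block, 40 mm (x) x 27 mm (y) x 34 mm high, 0.03 kg. Origin: centre of its underside; z up. It starts in the tray.
- block_tray: Fixed long shallow wooden tray with cork floor, outside 166 mm (x) x 72 mm (y), rim 14 mm high and 7 mm thick, so 152 x 58 mm inside; floor top 6 mm above its origin. Origin: centre of its underside, on the table; z up. The border block lies in it lengthwise (along x).
- side_board: Fixed flat plywood board with darker end battens flush with it, 190 mm (x) x 100 mm (y) x 10 mm thick, bare at the start, for setting things aside: the jar and the knob block both fit on it, one behind the other along x. Origin: centre of its underside, on the table; z up.
Things that resemble listed ones, but are neither listed nor needed, are in the scene too. Leave any yellow look-alike of the stained_block alone.

How it is judged:
On the way, in this order (a step that is already met when the one before it is completed fails the run):
1. the jar and the knob block both stand upright on the side board, the lid not yet opened (x of white_jar in the frame of side_board between -0.095 and 0.095 m and y of white_jar in the frame of side_board between -0.05 and 0.05 m and z of white_jar in the frame of side_board between 0.007 and 0.014 m and angle between each of white_jar, knob_block's own z axis and vertical below 0.1 rad and x of knob_block in the frame of side_board between -0.095 and 0.095 m and y of knob_block in the frame of side_board between -0.05 and 0.05 m and z of knob_block in the frame of side_board between 0.007 and 0.014 m and linear speed of each of white_jar, knob_block below 0.02 m/s and value of joint lid below 0.035 m), for 0.2 s.
2. the lid is slid open (value of joint lid above 0.11 m), for 0.2 s.
3. the stained block lies flat in the case and the border block flat in the tray (x of stained_block in the frame of block_case between -0.065 and 0.065 m and y of stained_block in the frame of block_case between -0.08 and 0.08 m and z of stained_block in the frame of block_case between 0.002 and 0.0105 m and angle between each of stained_block, border_block's own z axis and vertical below 0.1 rad and x of border_block in the frame of block_tray between -0.02 and 0.02 m and y of border_block in the frame of block_tray between -0.018 and 0.018 m and z of border_block in the frame of block_tray between 0.002 and 0.0105 m and linear speed of each of stained_block, border_block below 0.02 m/s), for 0.2 s.
At the end, for the whole second after the job is handed in: The lid is shut (within 6 mm); the stained block lies flat on the floor of the case and the border block flat on the floor of the tray, inside its rim; the jar and the knob block stand upright on the table, each within 15 mm of where it stood at the start; all are released and at rest (all of step 3 and distance of each of white_jar, knob_block from where it was at the start of the episode below 0.015 m and angle between each of white_jar, knob_block's own z axis and vertical below 0.1 rad and linear speed of each of white_jar, knob_block below 0.02 m/s and value of joint lid below 0.006 m); the robot touches nothing.
It fails at once if the jar, the knob block or one of the other two blocks is tipped over (angle between any of white_jar, knob_block, border_block, stained_block's own z axis and vertical above 0.7 rad).
It also fails if it takes over 138 s, if anything falls off the work surface, if the arm or the gripper's body presses on something with over 40 N, if the wrist force passes 120 N, or if a joint passes its speed limit or range.

## Working session

There is one attempt and no reset: what is moved stays moved. The work goes in short steps, Python scripts to look and compute and a tool call to move; the robot and the scene stay as the last step left them, time stands still between calls to the robot, and variables do not carry over. Pictures are saved under pics/ and viewed, and the job is handed in when it is done.

Besides the shell and the picture viewer there is one more tool, called after ">>>" as name(argument=value, ...) on one line, values as JSON. apply_moves: Moves the arm, as the interface text tells. Its arguments: {"type":"object","properties":{"commands":{"type":"array"},"hand":{"type":"number"},"squeeze":{"type":"number"}},"required":["commands"]}

```bash
mkdir -p pics; cat > h.py <<'E'
import numpy as np,cv2
from bench import robot
def snap(n,tag):
    c=robot.camera(n); cv2.imwrite(f'pics/{tag}.png',c['img']); np.savez(f'pics/{tag}.npz',K=c['camera_matrix'],E=c['extrinsics']); return c
def load(tag):
    d=np.load(f'pics/{tag}.npz'); return cv2.imread(f'pics/{tag}.png'),d['K'],d['E']
def ray(K,E,u,v):
    d=E[:3,:3]@np.linalg.solve(K,[u,v,1.]); return E[:3,3],d/np.linalg.norm(d)
def onz(K,E,u,v,z):
    o,d=ray(K,E,u,v); return o+d*(z-o[2])/d[2]
def proj(K,E,p):
    q=np.linalg.inv(E)@np.r_[p,1]; r=K@q[:3]; return r[:2]/r[2]
def tri(*a):
    A=np.zeros((3,3));b=np.zeros(3)
    for o,d in a:
        P=np.eye(3)-np.outer(d,d);A+=P;b+=P@o
    x=np.linalg.solve(A,b); return x,[np.linalg.norm((np.eye(3)-np.outer(d,d))@(x-o)) for o,d in a]
E
python3 - <<'E'
from h import *
for n in ['side','top','wrist']:
    c=snap(n,n+'0'); print(n,c['camera_matrix'].round(1).tolist(),c['extrinsics'].round(3).tolist())
print(robot.state())
E
```

```text
side [[618.2, 0.0, 315.9], [0.0, 618.2, 238.0], [0.0, 0.0, 1.0]] [[0.971, -0.099, 0.219, 0.246], [-0.24, -0.441, 0.865, -1.639], [0.01, -0.892, -0.452, 0.719], [0.0, 0.0, 0.0, 1.0]]
top [[460.4, 0.0, 315.1], [0.0, 460.4, 242.6], [0.0, 0.0, 1.0]] [[-0.023, -0.998, 0.061, 0.47], [-1.0, 0.023, 0.003, -0.356], [-0.005, -0.061, -0.998, 1.257], [0.0, 0.0, 0.0, 1.0]]
wrist [[332.2, 0.0, 313.8], [0.0, 332.2, 240.4], [0.0, 0.0, 1.0]] [[0.409, -0.88, -0.242, 0.327], [-0.913, -0.395, -0.107, -0.565], [-0.002, 0.264, -0.964, 0.372], [0.0, 0.0, 0.0, 1.0]]
{'clock': 0.15, 'q': array([ 1.0509851 ,  0.39902373,  0.04503166,  1.53755035, -0.01869668,
        1.20686899, -0.0507143 ]), 'joint_velocities': array([ 0.00013739, -0.00163094, -0.00022052, -0.00429503, -0.00046049,
       -0.00195948, -0.000521  ]), 'joint_efforts': array([ 1.55866095e-03, -4.75564206e+01,  1.36649396e+00, -2.54513419e+01,
        1.17140118e-02,  6.45115055e-03, -3.47039713e-05]), 'eef_pos': array([ 0.26537234, -0.59286452,  0.23051878]), 'ee_rot': array([ 9.77934879e-01,  2.08908741e-01, -1.98069857e-04, -6.86601840e-04]), 'force': array([ 0.36578665, -0.19606759,  0.89487985]), 'ft_torque': array([ 0.00599293, -0.03130575,  0.01042386]), 'width': 0.0850956335588909}
```

View pics/top0.png

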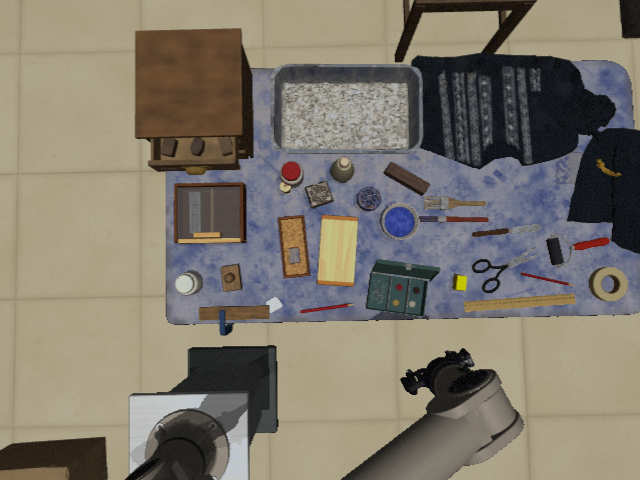

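View pics/side0.png

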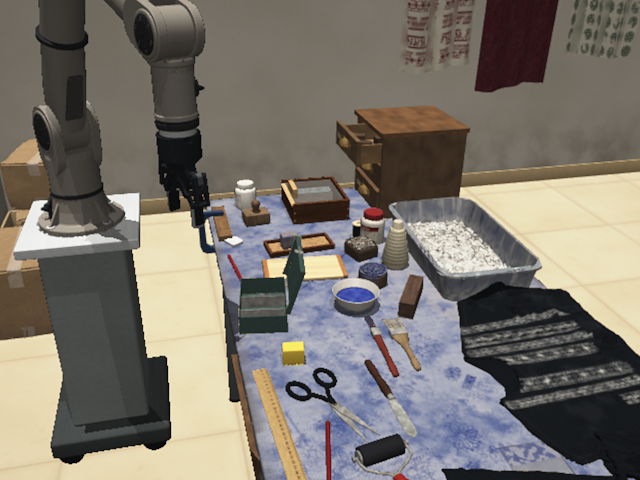

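View pics/wrist0.png

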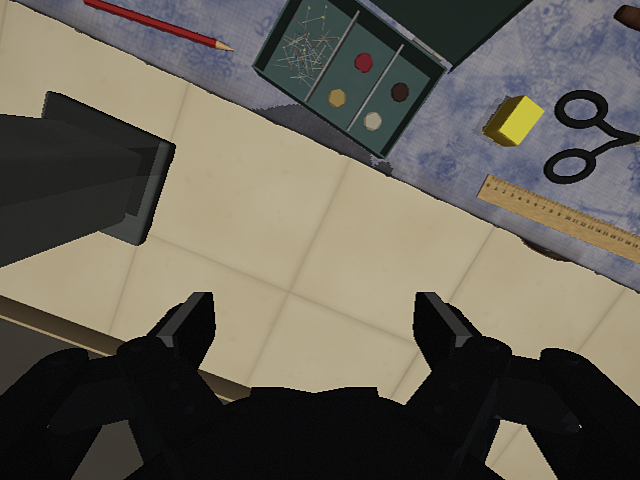

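```bash
python3 - <<'E'
from h import *
im,_,_=load('top0')
cv2.imwrite('pics/t_c.png',cv2.resize(im[170:320,165:365],None,fx=4,fy=4,interpolation=cv2.INTER_CUBIC))
im,_,_=load('side0')
cv2.imwrite('pics/s_c.png',cv2.resize(im[165:285,200:360],None,fx=5,fy=5,interpolation=cv2.INTER_CUBIC))
E
```

```text
(no output)
```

View pics/t_c.png

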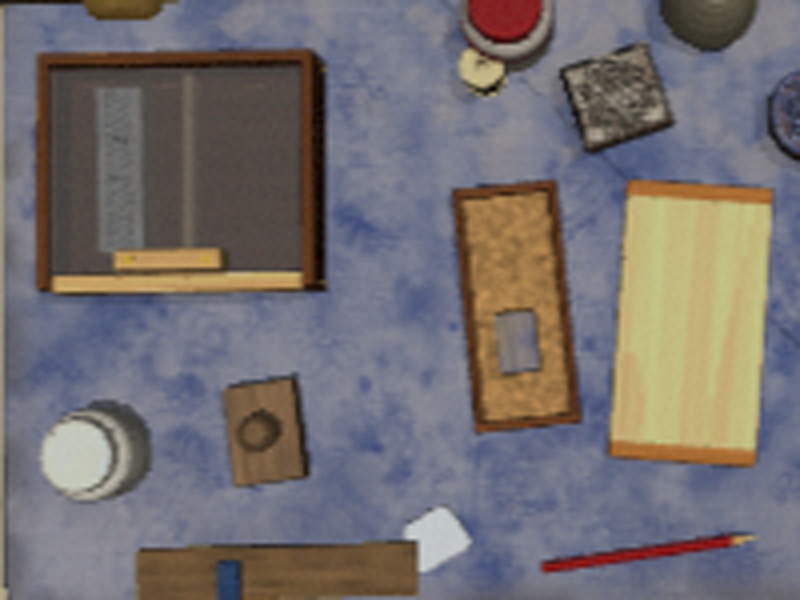

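View pics/s_c.png

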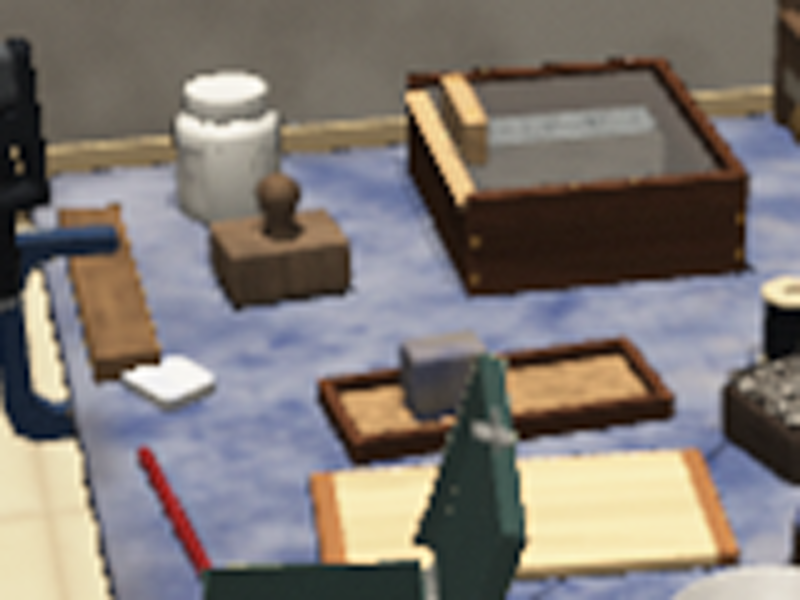

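```bash
python3 - <<'E'
from h import *
im,K,E=load('top0')
def p(n,u,v,z): print(n,onz(K,E,165+u/4-.375,170+v/4-.375,z).round(4))
p('jarcap',79,455,.074)
p('knob',258,429,.064)
p('pull',168,259,.08)
for q in [(39,55),(318,53),(322,290),(40,290)]: p('case',*q,.06)
for q in [(455,188),(555,182),(580,422),(478,431)]: p('tray',*q,.014)
for q in [(628,182),(773,188),(755,465),(610,455)]: p('board',*q,.010)
for q in [(497,314),(538,309),(541,370),(500,375)]: p('stain',*q,.04)
for q in [(223,388),(296,377),(309,476),(236,486)]: p('kb',*q,.032)
for q in [(98,88),(142,88),(142,248),(100,250)]: p('border',*q,.042)
E
```

```text
jarcap [ 0.4457 -0.0143  0.074 ]
knob [ 0.4596 -0.1274  0.064 ]
pull [ 0.5699 -0.0739  0.08  ]
case [0.7081 0.0146 0.06  ]
case [ 0.7051 -0.1689  0.06  ]
case [ 0.549  -0.1694  0.06  ]
case [0.5533 0.0146 0.06  ]
tray [ 0.6193 -0.2535  0.014 ]
tray [ 0.6218 -0.3215  0.014 ]
tray [ 0.4589 -0.3349  0.014 ]
tray [ 0.4545 -0.2661  0.014 ]
board [ 0.6212 -0.3711  0.01  ]
board [ 0.6147 -0.4697  0.01  ]
board [ 0.4273 -0.4522  0.01  ]
board [ 0.4362 -0.3546  0.01  ]
stain [ 0.5317 -0.282   0.04  ]
stain [ 0.5344 -0.3092  0.04  ]
stain [ 0.494  -0.3103  0.04  ]
stain [ 0.4913 -0.2832  0.04  ]
kb [ 0.4871 -0.0983  0.032 ]
kb [ 0.4933 -0.147   0.032 ]
kb [ 0.4275 -0.1548  0.032 ]
kb [ 0.422  -0.1063  0.032 ]
border [ 0.6885 -0.0191  0.042 ]
border [ 0.6878 -0.0484  0.042 ]
border [ 0.5808 -0.0476  0.042 ]
border [ 0.5802 -0.0198  0.042 ]
```

>>> apply_moves(commands=[[31,-30,-7,0,0,0],[31,-30,-7,0,0,0],[31,-30,-7,0,0,0],[31,-30,-7,0,0,0],[31,-30,-7,0,0,0],[31,-30,-7,0,0,0],[31,-30,-7,0,0,0],[31,-30,-7,0,0,0],[31,-30,-7,0,0,0],[0,0,0,0,0,0.14],[0,0,0,0,0,0.14],[0,0,0,0,0,0.14]], hand=85, squeeze=30)

```text
clock: 1.35
eef_pos: [0.4098, -0.2324, 0.2942]
ee_rot: [1.0, -0.002, -0.0, 0.0]
force: [0.6, -0.5, 0.6]
width: 0.0851
```

```bash
python3 - <<'E'
from h import *
c=snap('wrist','w1'); s=robot.state(); print(s['clock'],s['eef_pos'],s['ee_rot'],s['q'])
E
```

```text
1.4 [ 0.40971634 -0.23257184  0.29412943] [ 9.99992310e-01 -3.91602057e-03 -2.10895029e-04  2.01642040e-05] [ 0.61264942  0.03422714 -0.19225323  1.85015426  0.00708969  1.25821812
 -1.160305  ]
```

View pics/w1.png

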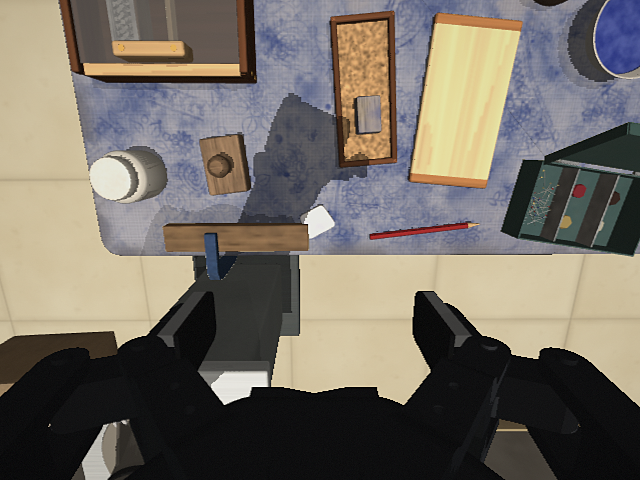

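>>> apply_moves(commands=[[3,-40,0,0,0,0],[3,-40,0,0,0,0],[3,-40,0,0,0,0],[3,-40,0,0,0,0],[0,0,0,0,0,0]])

```text
clock: 1.9
eef_pos: [0.4221, -0.067, 0.2945]
ee_rot: [1.0, 0.006, 0.0, -0.001]
force: [-0.1, -0.9, 0.0]
width: 0.085
```

```bash
python3 - <<'E'
from h import *
c=snap('wrist','w2'); s=robot.state(); print(s['clock'],s['eef_pos'],s['ee_rot'],s['q'])
E
```

```text
1.95 [ 0.42186394 -0.07032968  0.29440949] [9.99990268e-01 4.40640719e-03 1.50730465e-04 1.56372065e-04] [ 0.44778536 -0.04789481 -0.36633651  1.92883653 -0.01772922  1.2571961
 -1.47468691]
```

View pics/w2.png

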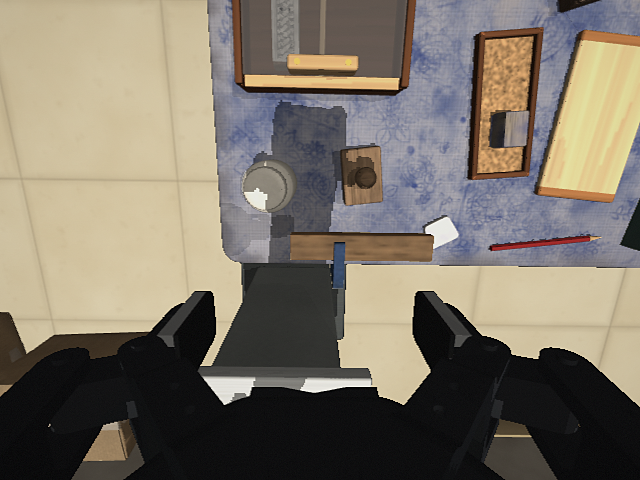

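```bash
python3 - <<'E'
from h import *
im,_,_=load('w1')
cv2.imwrite('pics/w1a.png',cv2.resize(im[120:215,80:255],None,fx=4.5,fy=4.5,interpolation=cv2.INTER_CUBIC))
im,_,_=load('w2')
cv2.imwrite('pics/w2a.png',cv2.resize(im[130:230,230:400],None,fx=4.5,fy=4.5,interpolation=cv2.INTER_CUBIC))
E
```

```text
(no output)
```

View pics/w1a.png

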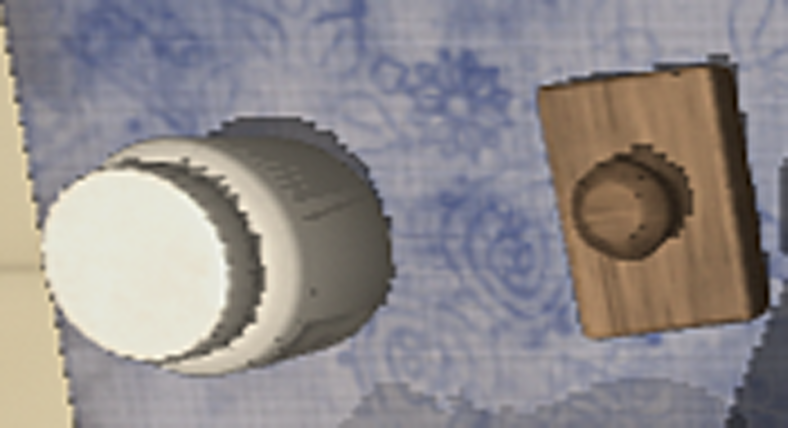

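View pics/w2a.png

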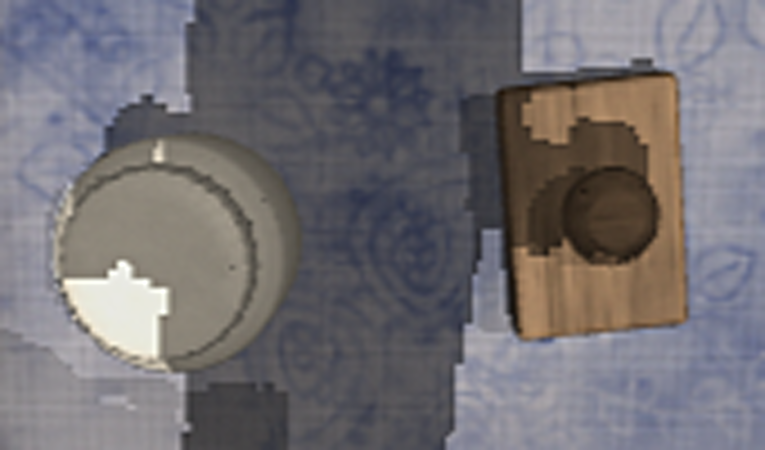

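```bash
python3 - <<'E'
from h import *
_,K1,E1=load('w1');_,K2,E2=load('w2');_,Kt,Et=load('top0')
a=lambda x,y:ray(K1,E1,80+x/4.5-.39,120+y/4.5-.39)
b=lambda x,y:ray(K2,E2,230+x/4.5-.39,130+y/4.5-.39)
t=lambda x,y:ray(Kt,Et,165+x/4-.375,170+y/4-.375)
def T(n,*r):
    x,e=tri(*r);print(n,x.round(4),(np.array(e)*1e3).round(1))
T('jarcap12',a(135,264),b(158,267));T('jarcap',a(135,264),b(158,267),t(79,455))
T('knob',a(623,210),b(612,215),t(258,429)); T('knob12',a(623,210),b(612,215))
for i,(p,q,r) in enumerate(zip([(540,88),(722,66),(757,320),(585,338)],[(503,88),(675,73),(687,322),(522,340)],[(223,388),(296,377),(309,476),(236,486)])):
    T('kb%d'%i,a(*p),b(*q)); 
    print('   z32',onz(K1,E1,80+p[0]/4.5-.39,120+p[1]/4.5-.39,.032).round(4),onz(K2,E2,230+q[0]/4.5-.39,130+q[1]/4.5-.39,.032).round(4))
print(onz(K1,E1,110-.39+0,178,.074),onz(K2,E2,230+158/4.5-.39,130+267/4.5-.39,.074))
E
```

```text
jarcap12 [ 0.4474 -0.0128  0.0741] [0.2 0.2]
jarcap [ 0.4468 -0.0132  0.0738] [0.9 0.6 1.5]
knob [ 0.4593 -0.1249  0.0532] [0.6 0.2 0.5]
knob12 [ 0.4592 -0.1247  0.0538] [0.3 0.3]
kb0 [ 0.4895 -0.0981  0.0277] [0.6 0.6]
   z32 [ 0.4888 -0.0995  0.032 ] [ 0.4901 -0.0978  0.032 ]
kb1 [ 0.4945 -0.1445  0.0208] [0. 0.]
   z32 [ 0.494  -0.1469  0.032 ] [ 0.4944 -0.1424  0.032 ]
kb2 [ 0.4284 -0.1511  0.0261] [0.2 0.2]
   z32 [ 0.4288 -0.1523  0.032 ] [ 0.4295 -0.1499  0.032 ]
kb3 [ 0.424  -0.1054  0.0315] [0.1 0.1]
   z32 [ 0.4241 -0.1056  0.032 ] [ 0.4239 -0.1053  0.032 ]
[ 0.44792182 -0.01281041  0.074     ] [ 0.44722899 -0.01277377  0.074     ]
```

>>> apply_moves(commands=[[12,-28,10,0,0,0],[13,-29,10,0,0,0],[0,0,40,0,0,0],[0,0,40,0,0,0],[0,0,40,0,0,0],[0,0,34,0,0,0],[0,0,0,0,0,0],[0,0,0,0,0,0]])

```text
clock: 2.75
eef_pos: [0.4469, -0.0168, 0.1206]
ee_rot: [1.0, 0.0, -0.0, 0.0]
force: [-0.4, 0.2, -0.3]
width: 0.0849
```

```bash
python3 - <<'E'
from h import *
c=snap('side','s2');c=snap('wrist','w3'); s=robot.state(); print(s['clock'],s['eef_pos'],s['ee_rot'],s['force'])
cv2.imwrite('pics/s2c.png',cv2.resize(cv2.imread('pics/s2.png')[100:300,150:390],None,fx=3,fy=3))
E
```

```text
2.85 [ 0.44849936 -0.01637624  0.12215146] [9.99998281e-01 1.53766652e-04 1.83288134e-03 2.34507567e-04] [-0.345137    0.59187283 -0.29564893]
```

View pics/s2c.png

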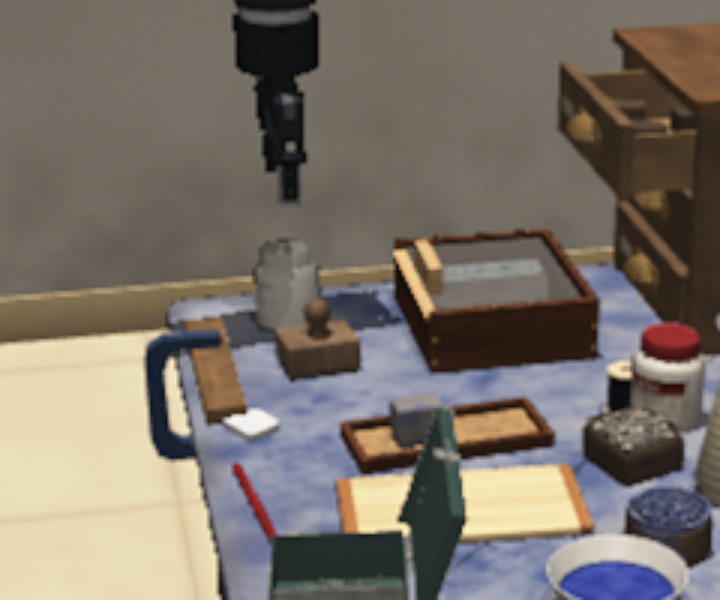

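View pics/w3.png

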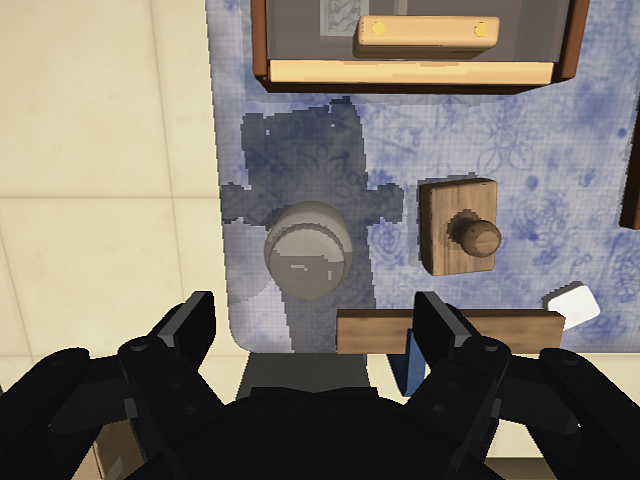

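>>> apply_moves(commands=[[0,-3,30,0,0,0],[0,0,30,0,0,0],[0,0,24,0,0,0],[0,0,16,0,0,0],[0,0,0,0,0,0],[0,0,0,0,0,0]])

```text
clock: 3.45
eef_pos: [0.4484, -0.013, 0.0218]
ee_rot: [1.0, 0.0, 0.001, 0.0]
force: [0.6, 0.5, 1.2]
width: 0.085
```

>>> apply_moves(commands=[[0,0,0,0,0,0],[0,0,0,0,0,0],[0,0,0,0,0,0],[0,0,0,0,0,0],[0,0,0,0,0,0],[0,0,0,0,0,0],[0,0,0,0,0,0]], hand=52, squeeze=35)

```text
clock: 4.15
eef_pos: [0.4481, -0.013, 0.022]
ee_rot: [1.0, 0.0, 0.001, 0.0]
force: [-1.6, -0.2, 8.2]
width: 0.0578
```

>>> apply_moves(commands=[[0,0,-5,0,0,0],[0,0,-20,0,0,0],[0,0,-30,0,0,0],[0,0,-30,0,0,0],[4,12,-15,0,0,0],[8,25,0,0,0,0],[11,35,0,0,0,0],[13,40,0,0,0,0],[13,40,0,0,0,0],[13,40,0,0,0,0],[13,40,0,0,0,0],[13,40,0,0,0,0]])

```text
clock: 5.35
eef_pos: [0.5347, -0.2862, 0.1203]
ee_rot: [1.0, 0.0, -0.0, -0.0]
force: [0.3, 0.1, -1.8]
width: 0.0579
```

>>> apply_moves(commands=[[13,40,0,0,0,0],[13,35,0,0,0,0],[10,30,0,0,0,0],[5,17,0,0,0,0],[3,8,0,0,0,0],[0,0,0,0,0,0],[0,0,0,0,0,0]])

```text
clock: 6.05
eef_pos: [0.579, -0.4129, 0.1201]
ee_rot: [1.0, 0.001, -0.0, -0.001]
force: [0.6, 0.3, -3.1]
width: 0.058
```

```bash
python3 - <<'E'
from h import *
c=snap('wrist','w4'); s=robot.state(); print(s['clock'],s['eef_pos'],s['ee_rot'],s['force'],s['width'])
E
```

```text
6.1 [ 0.57912377 -0.41263958  0.12024406] [ 9.99998671e-01  1.41424229e-03 -2.41607556e-04 -7.74324496e-04] [ 0.45648511  0.29368002 -2.56163793] 0.057938977892687045
```

View pics/w4.png

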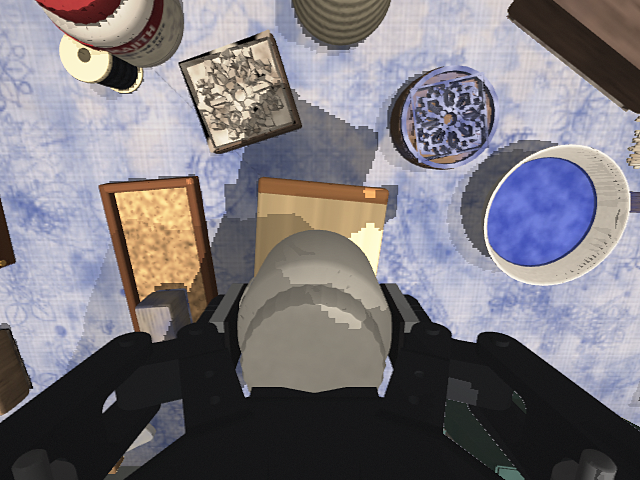

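```bash
python3 - <<'E'
from h import *
_,K,E=load('w4');_,K1,E1=load('w1');_,Kt,Et=load('top0')
t=lambda x,y:ray(Kt,Et,165+x/4-.375,170+y/4-.375)
print(tri(ray(K,E,259,178),t(628,182)),tri(ray(K,E,388,190),t(773,188)))
print(tri(ray(K,E,259,178),t(628,182),ray(K1,E1,437,14)),tri(ray(K,E,388,190),t(773,188),ray(K1,E1,522,19)))
E
```

```text
(array([ 0.62340406, -0.37032354, -0.00182198]), [np.float64(0.0012277565669061084), np.float64(0.0012277565669060598)]) (array([ 0.61562675, -0.47028202,  0.00177142]), [np.float64(0.00014595545851104025), np.float64(0.0001459554585111918)])
(array([ 0.62338428, -0.37125165,  0.00693443]), [np.float64(0.0015977604763531316), np.float64(0.001842826276538638), np.float64(0.0006793997959925102)]) (array([ 0.61647676, -0.46889795,  0.0079259 ]), [np.float64(0.00022312852465547164), np.float64(0.0017661216489360065), np.float64(0.001883946717573809)])
```

>>> apply_moves(commands=[[0,0,25,0,0,0],[0,0,30,0,0,0],[0,0,20,0,0,0],[0,0,8,0,0,0],[0,0,3,0,0,0],[0,0,1,0,0,0],[0,0,0,0,0,0]])

```text
clock: 6.8
eef_pos: [0.58, -0.4151, 0.0348]
ee_rot: [1.0, 0.001, 0.001, 0.001]
force: [0.3, 0.1, -2.6]
width: 0.0576
```

>>> apply_moves(commands=[[0,0,1,0,0,0],[0,0,1,0,0,0],[0,0,0,0,0,0]])

```text
clock: 7.1
eef_pos: [0.5795, -0.4152, 0.0323]
ee_rot: [1.0, 0.0, 0.001, 0.0]
force: [-0.7, 0.9, 1.9]
width: 0.0576
```

>>> apply_moves(commands=[[0,0,0,0,0,0],[0,0,0,0,0,0],[0,0,0,0,0,0],[0,0,0,0,0,0]], hand=84)

```text
clock: 7.5
eef_pos: [0.5792, -0.4148, 0.0315]
ee_rot: [1.0, 0.0, 0.0, 0.0]
force: [-0.8, 0.6, 0.2]
width: 0.0838
```

>>> apply_moves(commands=[[0,0,-10,0,0,0],[0,0,-30,0,0,0],[0,0,-40,0,0,0],[0,0,-40,0,0,0],[0,0,-20,0,0,0],[-15,-35,-10,0,0,0],[-15,-35,0,0,0,0],[-15,-35,0,0,0,0],[-15,-35,0,0,0,0],[-15,-35,0,0,0,0],[-15,-35,0,0,0,0],[-15,-35,0,0,0,0]])

```text
clock: 8.7
eef_pos: [0.4734, -0.1685, 0.1822]
ee_rot: [1.0, 0.0, 0.001, 0.0]
force: [1.2, 0.2, 1.4]
width: 0.0838
```

>>> apply_moves(commands=[[-15,-35,10,0,0,0],[0,-10,30,0,0,0],[0,0,20,0,0,0],[0,0,0,0,0,0],[0,0,0,0,0,0]], hand=60)

```text
clock: 9.2
eef_pos: [0.4593, -0.1251, 0.1221]
ee_rot: [1.0, 0.0, 0.0, 0.0]
force: [0.6, -0.3, 0.2]
width: 0.0601
```

```bash
python3 - <<'E'
from h import *
c=snap('wrist','w5');c=snap('top','t5'); s=robot.state(); print(s['clock'],s['eef_pos'],s['ee_rot'],s['force'],s['width'])
E
```

```text
9.3 [ 0.46005083 -0.12549391  0.12276233] [ 9.99998996e-01 -3.76228562e-06  1.34512640e-03  4.45977814e-04] [-0.50800736 -0.44147196 -0.02147176] 0.05990257396800319
```

View pics/w5.png

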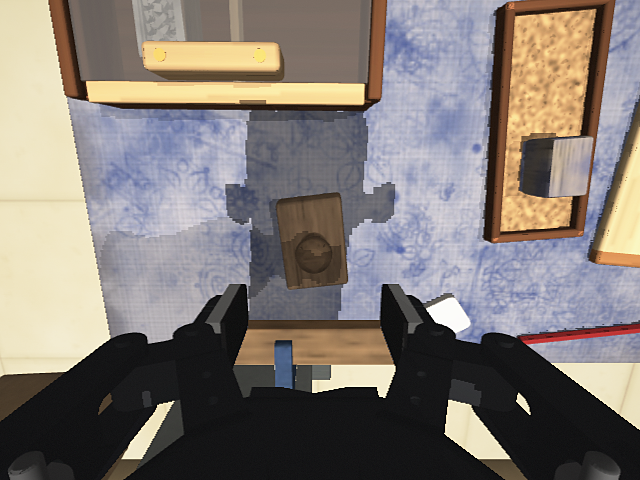

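View pics/t5.png

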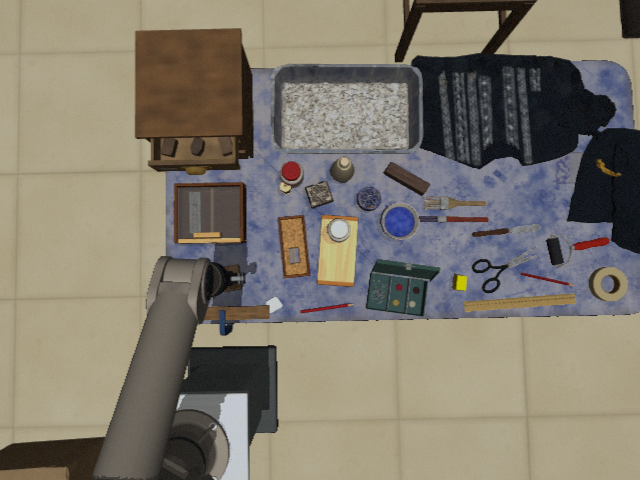

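>>> apply_moves(commands=[[0,0,30,0,0,0],[0,0,30,0,0,0],[0,0,18,0,0,0],[0,0,7,0,0,0],[0,0,0,0,0,0],[0,0,0,0,0,0]])

```text
clock: 9.9
eef_pos: [0.46, -0.1252, 0.0375]
ee_rot: [1.0, 0.0, 0.001, 0.0]
force: [-0.7, 0.5, 0.7]
width: 0.0603
```

>>> apply_moves(commands=[[0,0,0,0,0,0],[0,0,0,0,0,0],[0,0,0,0,0,0],[0,0,0,0,0,0],[0,0,0,0,0,0],[0,0,0,0,0,0],[0,0,0,0,0,0]], hand=10, squeeze=30)

```text
clock: 10.6
eef_pos: [0.4595, -0.125, 0.0371]
ee_rot: [1.0, 0.0, 0.001, 0.0]
force: [-2.0, 0.6, 6.3]
width: 0.0242
```

>>> apply_moves(commands=[[0,0,-5,0,0,0],[0,0,-20,0,0,0],[0,0,-30,0,0,0],[0,0,-30,0,0,0],[1,15,-8,0,0,0],[2,30,0,0,0,0],[3,40,0,0,0,0],[3,40,0,0,0,0],[3,40,0,0,0,0],[3,40,0,0,0,0],[3,40,0,0,0,0],[2,25,0,0,0,0]])

```text
clock: 11.8
eef_pos: [0.4779, -0.3986, 0.1291]
ee_rot: [1.0, -0.001, -0.0, 0.001]
force: [-0.9, 0.5, 0.3]
width: 0.0238
```

>>> apply_moves(commands=[[0,10,0,0,0,0],[0,3,0,0,0,0],[0,0,0,0,0,0]])

```text
clock: 12.1
eef_pos: [0.4791, -0.4064, 0.1291]
ee_rot: [1.0, 0.001, -0.0, -0.001]
force: [0.2, 0.5, -0.9]
width: 0.024
```

```bash
python3 - <<'E'
from h import *
c=snap('side','s6');c=snap('wrist','w6'); s=robot.state(); print(s['clock'],s['eef_pos'],s['ee_rot'],s['force'],s['width'])
cv2.imwrite('pics/s6c.png',cv2.resize(cv2.imread('pics/s6.png')[130:330,200:440],None,fx=3,fy=3))
E
```

```text
12.2 [ 0.47954189 -0.4055997   0.12932813] [ 9.99998334e-01  1.71604478e-03 -6.10783082e-05 -6.19499510e-04] [ 0.31981654  0.9693278  -0.56999208] 0.024112291615812596
```

View pics/s6c.png

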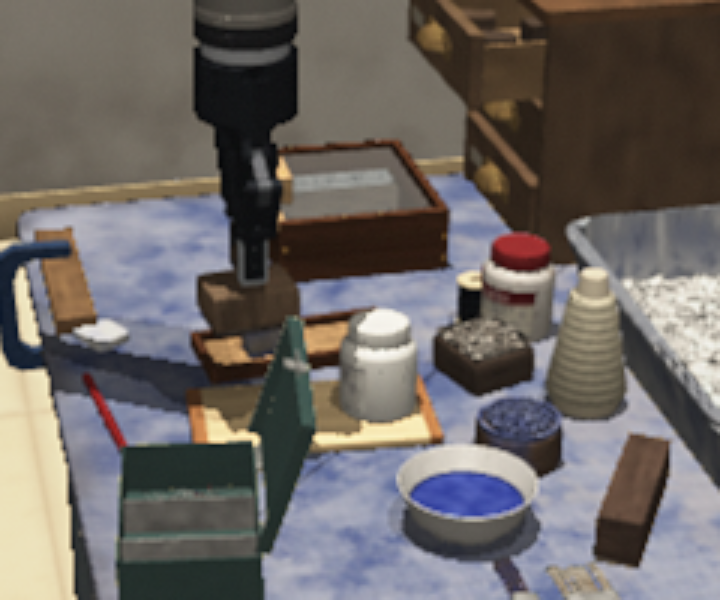

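View pics/w6.png

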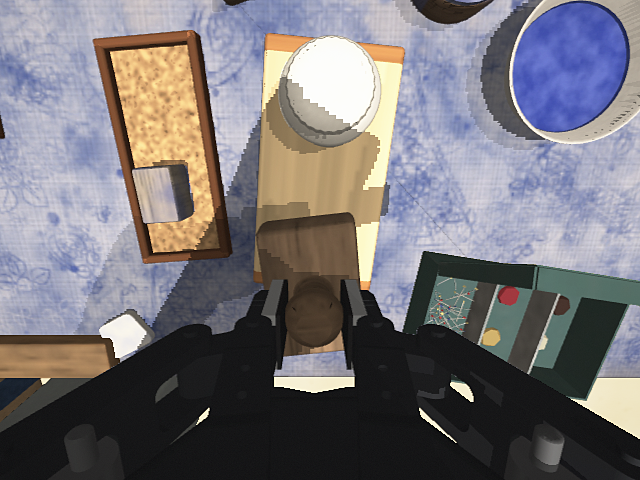

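>>> apply_moves(commands=[[0,0,25,0,0,0],[0,0,30,0,0,0],[0,0,16,0,0,0],[0,0,6,0,0,0],[0,0,2,0,0,0],[0,0,1,0,0,0],[0,0,0,0,0,0]])

```text
clock: 12.9
eef_pos: [0.4798, -0.4083, 0.0505]
ee_rot: [1.0, 0.0, 0.001, 0.001]
force: [-1.1, -0.4, -1.3]
width: 0.0238
```

>>> apply_moves(commands=[[0,0,1,0,0,0],[0,0,1,0,0,0],[0,0,1,0,0,0],[0,0,0,0,0,0]])

```text
clock: 13.3
eef_pos: [0.4792, -0.4081, 0.0472]
ee_rot: [1.0, 0.0, 0.0, 0.0]
force: [-1.2, 1.1, 4.9]
width: 0.0241
```

>>> apply_moves(commands=[[0,0,0,0,0,0],[0,0,0,0,0,0],[0,0,0,0,0,0],[0,0,-10,0,0,0],[0,0,-30,0,0,0],[0,0,-40,0,0,0],[0,0,-40,0,0,0],[0,0,-30,0,0,0]], hand=60)

```text
clock: 14.1
eef_pos: [0.4799, -0.4083, 0.2]
ee_rot: [1.0, 0.0, 0.001, 0.001]
force: [0.7, -0.5, 0.4]
width: 0.0601
```

```bash
python3 - <<'E'
from h import *
c=snap('wrist','w7');c=snap('top','t7'); s=robot.state(); print(s['clock'],s['eef_pos'],s['ee_rot'],s['force'],s['width'])
a=cv2.resize(cv2.imread('pics/w3.png')[0:110,240:600],None,fx=2.2,fy=2.2,interpolation=cv2.INTER_CUBIC)
b=cv2.resize(cv2.imread('pics/w5.png')[20:130,40:400],None,fx=2.2,fy=2.2,interpolation=cv2.INTER_CUBIC)
cv2.imwrite('pics/pull.png',np.vstack([a,b]))
E
```

```text
14.2 [ 0.48197157 -0.40979772  0.20277405] [9.99984225e-01 3.72605821e-04 4.36676842e-03 3.51328165e-03] [ 0.1997615  -0.15463325  0.00285272] 0.06033611056070674
```

View pics/pull.png

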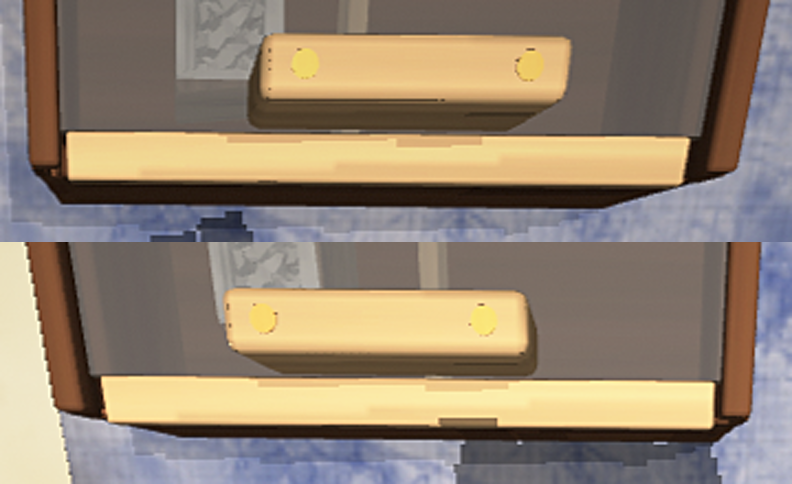

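View pics/w7.png

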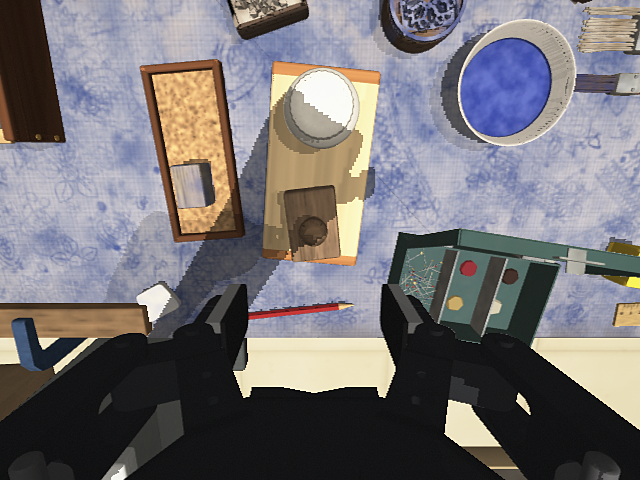

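```bash
python3 - <<'E'
from h import *
_,K3,E3=load('w3');_,K5,E5=load('w5');_,K7,E7=load('w7');_,K6,E6=load('w6');_,K1,E1=load('w1');_,K2,E2=load('w2')
o=.27
a=lambda x,y:ray(K3,E3,240+x/2.2-o,y/2.2-o)
b=lambda x,y:ray(K5,E5,40+x/2.2-o,20+(y-242)/2.2-o)
p,e=tri(a(305,63),b(263,319));q,e2=tri(a(530,66),b(483,320));print(p,q,e,e2,(p+q)/2,np.arctan2(-(q-p)[0],-(q-p)[1]*-1))
# lid front bar ends top edge
for A,B in [((67,130),(102,375)),((690,135),(714,381)),((68,182),(108,422)),((684,186),(713,428))]:
    print('bar',tri(a(*A),b(*B)))
E
python3 - <<'E'
import sys; sys.path.insert(0,'.')
import cv2
a=cv2.imread('pics/w6.png')[20:280,80:240]
b=cv2.imread('pics/w7.png')[50:250,125:255]
cv2.imwrite('pics/tr6.png',cv2.resize(a,None,fx=2.3,fy=2.3,interpolation=cv2.INTER_CUBIC))
cv2.imwrite('pics/tr7.png',cv2.resize(b,None,fx=3,fy=3,interpolation=cv2.INTER_CUBIC))
E
```

```text
[ 0.5719743  -0.04768526  0.08003041] [ 0.57156077 -0.09758238  0.08028626] [np.float64(0.0001925435902953717), np.float64(0.00019254359029547696)] [np.float64(9.264253256224207e-06), np.float64(9.264253256275986e-06)] [ 0.57176754 -0.07263382  0.08015833] 3.1333050820327903
bar (array([0.56555302, 0.00901304, 0.05106138]), [np.float64(9.695478275834144e-05), np.float64(9.695478275833092e-05)])
bar (array([ 0.56425906, -0.15434713,  0.05170279]), [np.float64(0.00019387417998112331), np.float64(0.0001938741799808859)])
bar (array([0.55340521, 0.00918199, 0.05137879]), [np.float64(0.00033395255658899315), np.float64(0.0003339525565890139)])
bar (array([ 0.55213   , -0.15445082,  0.05265279]), [np.float64(0.00012751325362562953), np.float64(0.00012751325362555813)])
```

View pics/tr6.png

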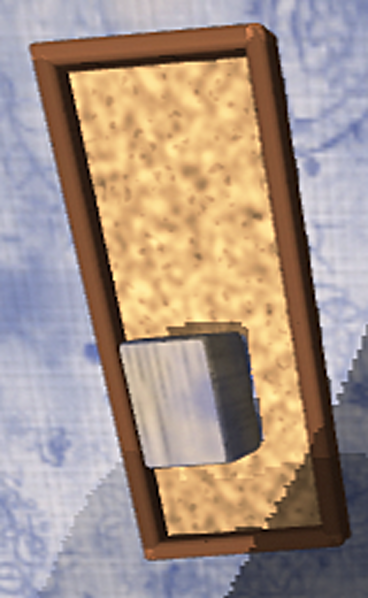

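View pics/tr7.png

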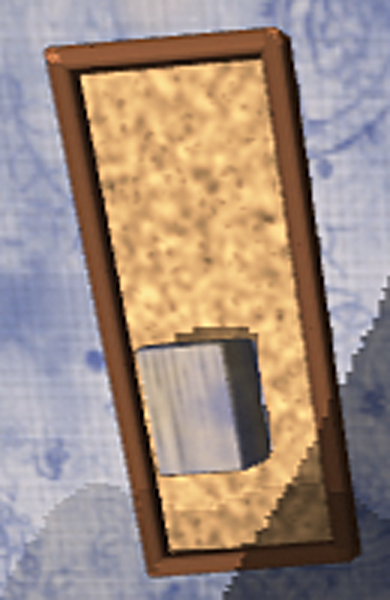

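>>> apply_moves(commands=[[5,-20,0,0,0,0],[11,-40,0,0,0,0],[11,-40,0,0,0,0],[11,-40,0,0,0,0],[11,-40,0,0,0,0],[11,-40,0,0,0,0],[11,-40,0,0,0,0],[11,-40,0,0,0,0],[9,-36,0,0,0,0],[0,0,0,0,0,-0.13],[0,0,0,0,0,-0.13],[0,0,0,0,0,-0.13]], hand=45)

```text
clock: 15.4
eef_pos: [0.5694, -0.0712, 0.196]
ee_rot: [0.98, 0.197, -0.0, 0.0]
force: [0.5, -0.2, -0.4]
width: 0.0453
```

>>> apply_moves(commands=[[0,0,0,0,0,-0.13],[0,0,0,0,0,-0.13],[0,0,0,0,0,-0.13],[0,0,0,0,0,-0.13],[0,0,0,0,0,-0.13],[0,0,0,0,0,-0.13],[0,0,0,0,0,-0.13],[0,0,0,0,0,-0.13],[0,0,0,0,0,-0.13],[0,0,0,0,0,0],[0,0,0,0,0,0]])

```text
clock: 16.5
eef_pos: [0.5695, -0.0719, 0.1961]
ee_rot: [0.712, 0.703, -0.0, -0.0]
force: [-0.3, -0.3, -0.6]
width: 0.0452
```

```bash
python3 - <<'E'
from h import *
c=snap('wrist','w8'); s=robot.state(); print(s['clock'],s['eef_pos'],s['ee_rot'],s['q'],s['width'])
E
```

```text
16.55 [ 0.56958654 -0.07182299  0.19617726] [ 7.11412412e-01  7.02774753e-01 -1.58100529e-04 -3.59555377e-05] [ 0.61119002  0.35884735 -0.70328287  1.74944175  0.25443642  1.12662674
 -0.18339953] 0.04477319353462973
```

View pics/w8.png

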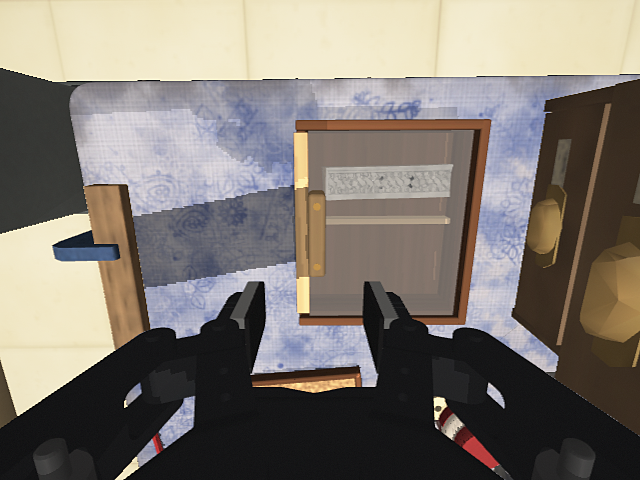

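>>> apply_moves(commands=[[0,2,40,0,0,0],[0,0,40,0,0,0],[0,0,30,0,0,0],[0,0,20,0,0,0],[0,0,8,0,0,0],[0,0,0,0,0,0]])

```text
clock: 17.15
eef_pos: [0.5711, -0.0717, 0.0575]
ee_rot: [0.711, 0.703, -0.001, -0.001]
force: [0.7, -0.6, -0.1]
width: 0.045
```

>>> apply_moves(commands=[[0,0,0,0,0,0],[0,0,0,0,0,0],[0,0,0,0,0,0],[0,0,0,0,0,0],[0,0,0,0,0,0],[0,0,0,0,0,0]], hand=5, squeeze=40)

```text
clock: 17.75
eef_pos: [0.5729, -0.0718, 0.0598]
ee_rot: [0.711, 0.704, 0.001, 0.001]
force: [-0.4, -1.0, 7.3]
width: 0.0132
```

>>> apply_moves(commands=[[0,-5,-1,0,0,0],[0,-10,0,0,0,0],[0,-15,0,0,0,0],[0,-20,0,0,0,0],[0,-20,0,0,0,0],[0,-20,0,0,0,0],[0,-20,0,0,0,0],[0,-12,0,0,0,0],[0,-6,0,0,0,0],[0,-3,0,0,0,0],[0,0,0,0,0,0]])

```text
clock: 18.85
eef_pos: [0.4405, -0.0707, 0.0598]
ee_rot: [0.711, 0.703, -0.0, 0.0]
force: [-2.0, -0.1, 9.9]
width: 0.0132
```

>>> apply_moves(commands=[[0,0,0,0,0,0],[0,0,0,0,0,0],[0,0,0,0,0,0],[0,0,-10,0,0,0],[0,0,-30,0,0,0],[0,0,-40,0,0,0],[0,20,-40,0,0,0],[0,30,-40,0,0,0],[10,40,-10,0,0,0],[0,40,0,0,0,0],[0,0,0,0,0,0],[0,0,0,0,0,0]], hand=45)

```text
clock: 20.05
eef_pos: [0.5706, -0.0613, 0.2289]
ee_rot: [0.71, 0.704, -0.0, -0.001]
force: [-0.1, 0.9, 1.1]
width: 0.0455
```

```bash
python3 - <<'E'
from h import *
c=snap('wrist','w9'); c=snap('top','t9');s=robot.state(); print(s['clock'],s['eef_pos'],s['ee_rot'],s['width'])
cv2.imwrite('pics/t9c.png',cv2.resize(c['img'][170:320,165:365],None,fx=4,fy=4,interpolation=cv2.INTER_CUBIC))
E
```

```text
20.15 [ 0.56961811 -0.06167974  0.2291148 ] [ 7.10531180e-01  7.03665272e-01 -6.64297399e-04 -4.30955828e-04] 0.04491866110304368
```

View pics/w9.png

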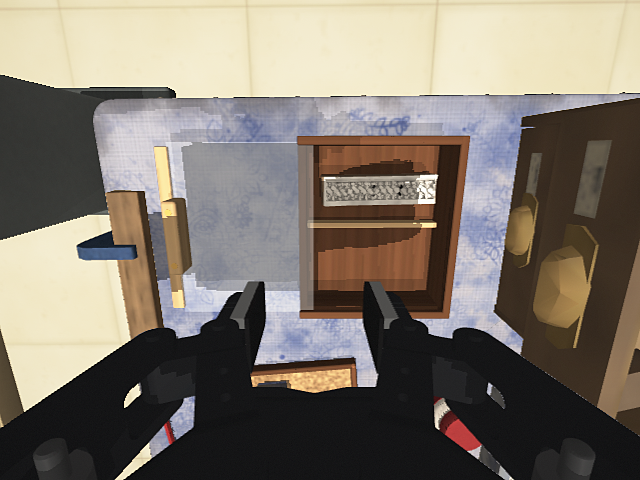

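View pics/t9c.png

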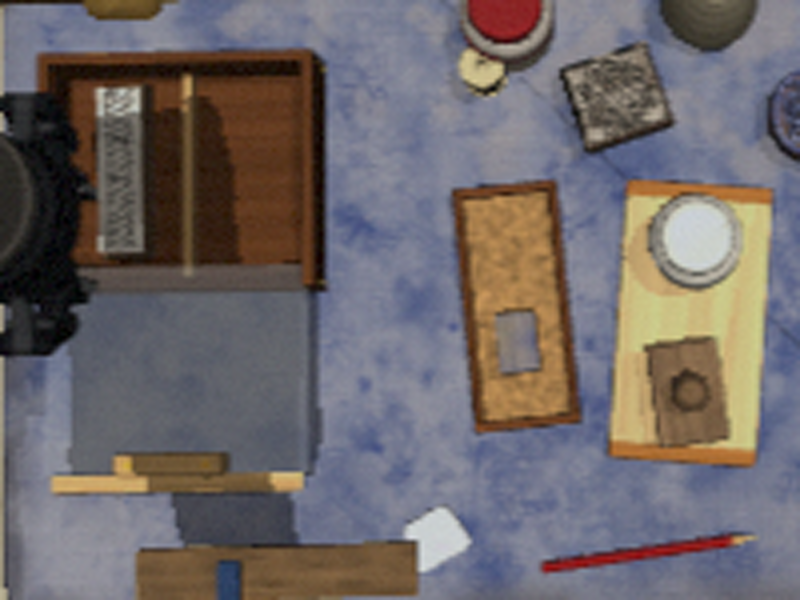

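```bash
python3 - <<'E'
import cv2
a=cv2.imread('pics/w5.png')[0:250,480:640]
cv2.imwrite('pics/tr5.png',cv2.resize(a,None,fx=2.4,fy=2.4,interpolation=cv2.INTER_CUBIC))
a=cv2.imread('pics/w9.png')[130:330,290:480]
cv2.imwrite('pics/c9.png',cv2.resize(a,None,fx=3,fy=3,interpolation=cv2.INTER_CUBIC))
E
```

```text
(no output)
```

View pics/tr5.png

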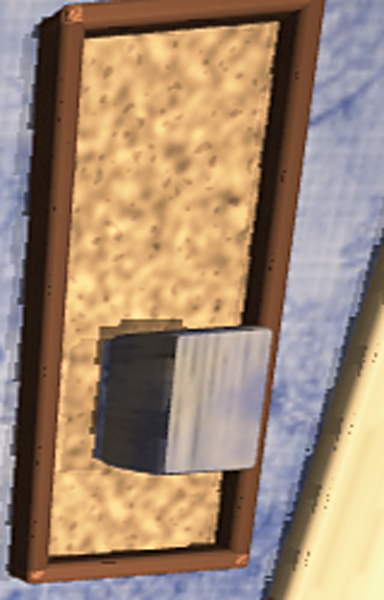

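View pics/c9.png

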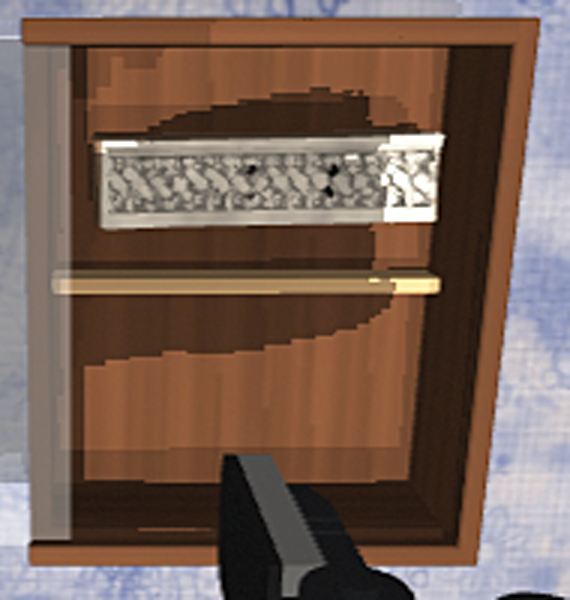

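```bash
python3 - <<'E'
from h import *
C={n:load(n)[1:] for n in ['w5','w6','w7','w9','t9']}
def R(n,x,y,s,u,v): return ray(*C[n],u+(x+.5)/s-.5,v+(y+.5)/s-.5)
r5=lambda p:R('w5',*p,2.4,480,0);r6=lambda p:R('w6',*p,2.3,80,20);r7=lambda p:R('w7',*p,3,125,50);r9=lambda p:R('w9',*p,3,290,130)
rt=lambda p:R('t9',*p,4,165,170)
def oz(r,z): o,d=r; return (o+d*(z-o[2])/d[2]).round(4)
print('stained')
for a,b,c,d in zip([(178,334),(268,328),(254,468),(167,472)],[(120,345),(203,336),(228,464),(147,467)],[(138,350),(224,339),(240,468),(160,475)],[(497,314),(538,309),(541,370),(500,375)]):
    x,e=tri(r5(a),r6(b),r7(c));print(x.round(4),(np.array(e)*1e3).round(1),oz(r5(a),.04),oz(r6(b),.04),oz(r7(c),.04),oz(rt(d),.04))
print('tray')
for a,b,c in zip([(66,8),(318,0),(245,562),(33,575)],[(36,46),(262,28),(345,540),(146,556)],[(50,52),(281,32),(355,553),(150,574)]):
    x,e=tri(r5(a),r6(b),r7(c));print(x.round(4),(np.array(e)*1e3).round(1),oz(r5(a),.014),oz(r6(b),.014),oz(r7(c),.014))
print('border')
for a,b in zip([(97,138),(443,135),(437,220),(102,228)],[(98,251),(98,88),(142,86),(144,252)]):
    x,e=tri(r9(a),rt(b));print(x.round(4),(np.array(e)*1e3).round(1),oz(r9(a),.042),oz(rt(b),.042))
for a in [(24,20),(540,20),(475,563),(30,563)]: print('case9',oz(r9(a),.06))
E
```

```text
stained
[ 0.5328 -0.2806  0.0389] [0.4 0.3 0.2] [ 0.5331 -0.2798  0.04  ] [ 0.5326 -0.2811  0.04  ] [ 0.5328 -0.2813  0.04  ] [ 0.5317 -0.282   0.04  ]
[ 0.5353 -0.3056  0.0376] [0.5 0.6 0.8] [ 0.5347 -0.3036  0.04  ] [ 0.5353 -0.306   0.04  ] [ 0.536 -0.307  0.04 ] [ 0.5344 -0.3092  0.04  ]
[ 0.497  -0.3086  0.0392] [0.  0.6 0.6] [ 0.4972 -0.308   0.04  ] [ 0.4967 -0.3094  0.04  ] [ 0.4976 -0.3085  0.04  ] [ 0.494  -0.3103  0.04  ]
[ 0.4957 -0.2839  0.0398] [0.3 0.2 0.3] [ 0.496  -0.2838  0.04  ] [ 0.4957 -0.2842  0.04  ] [ 0.4954 -0.2838  0.04  ] [ 0.4913 -0.2832  0.04  ]
tray
[ 0.6195 -0.2525  0.0111] [0.3 0.2 0.4] [ 0.6188 -0.251   0.014 ] [ 0.6188 -0.2543  0.014 ] [ 0.6185 -0.2538  0.014 ]
[ 0.6239 -0.322   0.0107] [1.8 1.  0.9] [ 0.6207 -0.3192  0.014 ] [ 0.6238 -0.3225  0.014 ] [ 0.624  -0.3231  0.014 ]
[ 0.4629 -0.3359  0.0104] [0.4 0.3 0.6] [ 0.4634 -0.3329  0.014 ] [ 0.4639 -0.3371  0.014 ] [ 0.4644 -0.3364  0.014 ]
[ 0.4576 -0.2657  0.0131] [1.1 0.3 0.9] [ 0.459 -0.265  0.014] [ 0.4576 -0.2659  0.014 ] [ 0.457  -0.2662  0.014 ]
border
[ 0.5792 -0.0186  0.0429] [0.2 0.2] [ 0.579  -0.0187  0.042 ] [ 0.5795 -0.0184  0.042 ]
[ 0.6893 -0.019   0.0442] [1.2 1.2] [ 0.6912 -0.0187  0.042 ] [ 0.6885 -0.0191  0.042 ]
[ 0.6909 -0.0473  0.0401] [1.5 1.5] [ 0.6917 -0.0464  0.042 ] [ 0.6892 -0.0484  0.042 ]
[ 0.5795 -0.0484  0.0393] [1.1 1.1] [ 0.5806 -0.0481  0.042 ] [ 0.5782 -0.0489  0.042 ]
case9 [0.5569 0.0175 0.06  ]
case9 [0.7106 0.0161 0.06  ]
case9 [ 0.7086 -0.1627  0.06  ]
case9 [ 0.5551 -0.1615  0.06  ]
```

>>> apply_moves(commands=[[-20,-5,0,0,0,0],[-40,-9,0,0,0,0],[-40,-9,10,0,0,0],[-40,-9,20,0,0,0],[-40,-9,20,0,0,0],[-34,-7,20,0,0,0],[-20,-4,20,0,0,-0.04],[0,0,20,0,0,-0.05],[0,0,0,0,0,0],[0,0,0,0,0,0]], hand=56)

```text
clock: 21.15
eef_pos: [0.516, -0.2945, 0.1199]
ee_rot: [0.678, 0.735, -0.0, -0.0]
force: [0.4, 0.3, 0.5]
width: 0.056
```

```bash
python3 - <<'E'
from h import *
c=snap('wrist','w10'); s=robot.state(); print(s['clock'],s['eef_pos'],s['ee_rot'],s['q'],s['width'])
E
```

```text
21.2 [ 0.51695472 -0.29453533  0.12068885] [6.78122355e-01 7.34948601e-01 1.84421555e-04 7.69268140e-04] [ 0.94254449  0.4705412  -0.64685331  1.77623177  0.33021717  1.00361636
  0.24876779] 0.05625482811093536
```

View pics/w10.png

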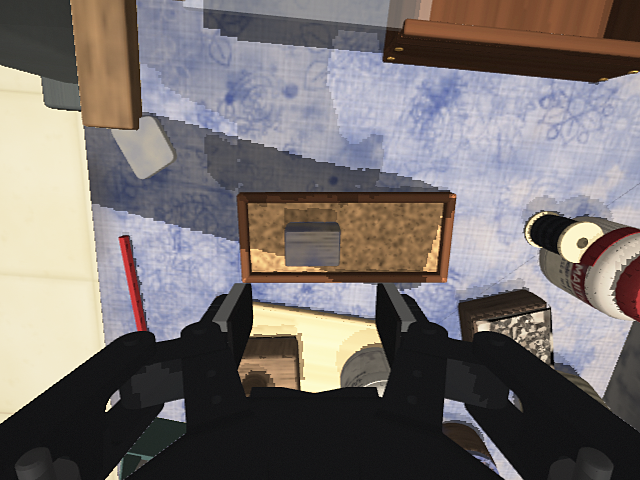

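>>> apply_moves(commands=[[0,0,30,0,0,0],[0,0,35,0,0,0],[0,0,25,0,0,0],[0,0,10,0,0,0],[0,0,4,0,0,0],[0,0,0,0,0,0]])

```text
clock: 21.8
eef_pos: [0.5176, -0.2952, 0.0165]
ee_rot: [0.678, 0.735, 0.0, 0.001]
force: [0.1, 0.0, -0.1]
width: 0.0559
```

>>> apply_moves(commands=[[0,0,0,0,0,0],[0,0,0,0,0,0],[0,0,0,0,0,0],[0,0,0,0,0,0],[0,0,0,0,0,0]], hand=30, squeeze=25)

```text
clock: 22.3
eef_pos: [0.518, -0.2958, 0.0171]
ee_rot: [0.678, 0.735, 0.0, 0.002]
force: [-0.5, 0.8, 6.4]
width: 0.0394
```

>>> apply_moves(commands=[[0,0,-5,0,0,0],[0,0,-20,0,0,0],[0,0,-30,0,0,0],[0,0,-30,0,0,0],[10,8,-20,0,0,0],[25,19,0,0,0,0],[35,27,0,0,0,0],[35,27,0,0,0,0],[35,27,0,0,0,0],[20,16,0,0,0,0.04],[10,7,0,0,0,0.05],[0,0,0,0,0,0]])

```text
clock: 23.5
eef_pos: [0.6347, -0.1123, 0.1206]
ee_rot: [0.709, 0.705, 0.001, -0.0]
force: [0.1, -0.4, -0.4]
width: 0.0396
```

```bash
python3 - <<'E'
from h import *
c=snap('wrist','w11'); s=robot.state(); print(s['clock'],s['eef_pos'],s['ee_rot'],s['width'],s['force'])
E
```

```text
23.55 [ 0.633886   -0.11466425  0.12032825] [ 7.09561182e-01  7.04643808e-01 -1.64443795e-04 -7.82531794e-05] 0.03950330028145672 [ 0.01522005 -0.09685371  0.56489766]
```

View pics/w11.png

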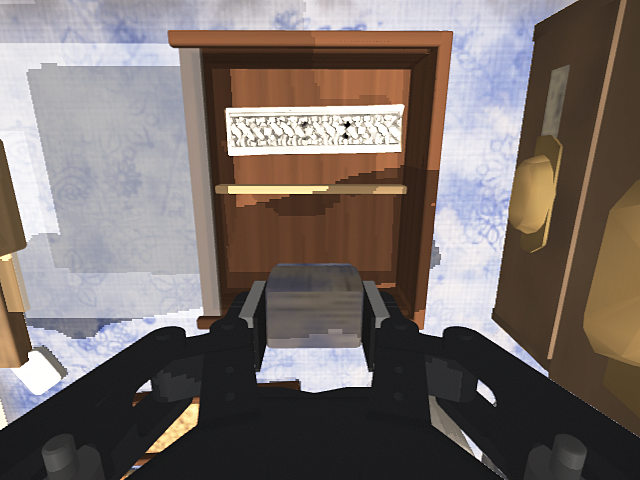

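>>> apply_moves(commands=[[0,0,25,0,0,0],[0,0,30,0,0,0],[0,0,25,0,0,0],[0,0,12,0,0,0],[0,0,6,0,0,0],[0,0,3,0,0,0],[0,0,0,0,0,0]])

```text
clock: 24.25
eef_pos: [0.6345, -0.116, 0.0201]
ee_rot: [0.711, 0.703, 0.0, 0.001]
force: [0.6, 0.4, -0.1]
width: 0.0391
```

>>> apply_moves(commands=[[0,0,1,0,0,0],[0,0,1,0,0,0],[0,0,1,0,0,0],[0,0,0,0,0,0]])

```text
clock: 24.65
eef_pos: [0.6345, -0.1156, 0.0171]
ee_rot: [0.711, 0.704, 0.0, 0.001]
force: [-0.3, -0.0, 4.3]
width: 0.0399
```

>>> apply_moves(commands=[[0,0,0,0,0,0],[0,0,0,0,0,0],[0,0,0,0,0,0],[0,0,-10,0,0,0],[0,0,-30,0,0,0],[0,0,-40,0,0,0],[0,0,-40,0,0,0],[20,0,-30,0,0,0],[30,0,0,0,0,0],[32,0,0,0,0,0],[0,0,0,0,0,0.13],[0,0,0,0,0,0.13]], hand=56)

```text
clock: 25.85
eef_pos: [0.6348, -0.0315, 0.1673]
ee_rot: [0.796, 0.605, 0.001, 0.0]
force: [0.0, -0.7, -0.0]
width: 0.0563
```

>>> apply_moves(commands=[[0,0,0,0,0,0.13],[0,0,0,0,0,0.13],[0,0,0,0,0,0.13],[0,0,0,0,0,0.13],[0,0,0,0,0,0.13],[0,0,0,0,0,0.13],[0,0,0,0,0,0.13],[0,0,0,0,0,0.13],[0,0,0,0,0,0.13],[0,0,0,0,0,0.13],[0,0,0,0,0,0],[0,0,0,0,0,0]], hand=42)

```text
clock: 27.05
eef_pos: [0.6348, -0.0333, 0.1668]
ee_rot: [1.0, 0.002, 0.0, 0.0]
force: [0.3, 0.4, 0.1]
width: 0.0418
```

```bash
python3 - <<'E'
from h import *
c=snap('wrist','w12'); s=robot.state(); print(s['clock'],s['eef_pos'],s['ee_rot'],s['width'],s['force'],s['q'])
E
```

```text
27.1 [ 0.63479689 -0.03334983  0.16664032] [ 9.99998480e-01  1.73243033e-03  1.96184764e-04 -1.06727626e-05] 0.04196201413239555 [-0.26518132 -0.35896789  0.90058436] [ 0.25240361  0.44297139 -0.35849806  1.63762886  0.17032035  1.09148969
 -1.72043208]
```

View pics/w12.png

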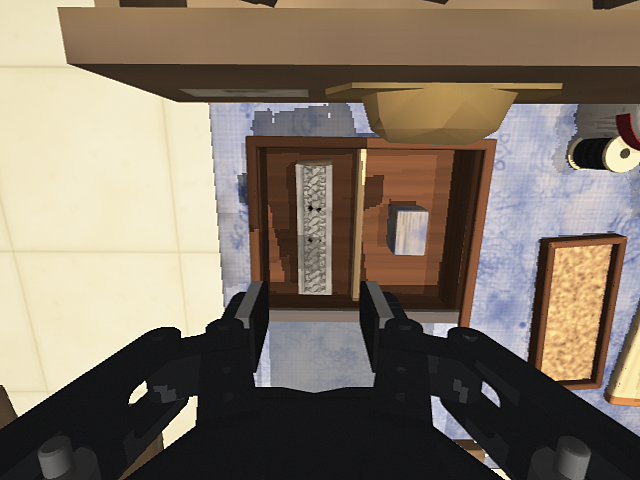

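```bash
python3 - <<'E'
from h import *
C={n:load(n)[1:] for n in ['w5','w9','w11','w12','t9']}
print('cam12',C['w12'][1][:3,3],C['w9'][1][:3,3],C['w11'][1][:3,3])
r=lambda n,u,v:ray(*C[n],u,v)
# knob lower edge, drawer front left lower corner
print(tri(r('w12',437,143),r('w9',511,225)))
print('drawer corner', tri(r('w12',60,8),r('w9',638,108)))
print('drawer low edge left', tri(r('w12',178,101),r('w9',522,116)))
for z in (.05,.1,.15,.2): print(z,onz(*C['w12'],437,143,z).round(3),onz(*C['w9'],511,225,z).round(3),onz(*C['w11'],509,190,z).round(3),onz(*C['t9'],195,173,z).round(3))
E
```

```text
cam12 [ 0.7017474  -0.03269161  0.30873018] [0.57172635 0.00559649 0.37095783] [ 0.63521247 -0.04539918  0.26263029]
(array([ 0.70025824, -0.06028016,  0.17155992]), [np.float64(0.02042123687833902), np.float64(0.020421236878338973)])
drawer corner (array([0.73202748, 0.02840165, 0.20504281]), [np.float64(0.008331121540993061), np.float64(0.008331121540992996)])
drawer low edge left (array([0.72247644, 0.03247369, 0.12228865]), [np.float64(0.006291917217837761), np.float64(0.006291917217837739)])
0.05 [ 0.707 -0.125  0.05 ] [ 0.765 -0.068  0.05 ] [ 0.76  -0.071  0.05 ] [ 0.737 -0.037  0.05 ]
0.1 [ 0.706 -0.107  0.1  ] [ 0.735 -0.056  0.1  ] [ 0.73  -0.065  0.1  ] [ 0.726 -0.05   0.1  ]
0.15 [ 0.705 -0.089  0.15 ] [ 0.705 -0.045  0.15 ] [ 0.701 -0.059  0.15 ] [ 0.715 -0.064  0.15 ]
0.2 [ 0.704 -0.071  0.2  ] [ 0.675 -0.033  0.2  ] [ 0.672 -0.053  0.2  ] [ 0.703 -0.077  0.2  ]
```

>>> apply_moves(commands=[[-4,0,20,0,0,0],[0,0,30,0,0,0],[0,0,30,0,0,0],[0,0,25,0,0,0],[0,0,20,0,0,0],[0,0,13,0,0,0],[0,0,8,0,0,0],[0,0,0,0,0,0]])

```text
clock: 27.9
eef_pos: [0.6303, -0.0336, 0.0196]
ee_rot: [1.0, 0.001, -0.001, -0.0]
force: [-0.1, 0.6, -0.0]
width: 0.0419
```

>>> apply_moves(commands=[[0,0,0,0,0,0],[0,0,0,0,0,0],[0,0,0,0,0,0],[0,0,0,0,0,0],[0,0,0,0,0,0]], hand=20, squeeze=35)

```text
clock: 28.4
eef_pos: [0.6314, -0.0336, 0.0212]
ee_rot: [1.0, 0.0, 0.001, 0.0]
force: [-1.7, -0.7, 3.8]
width: 0.0289
```

>>> apply_moves(commands=[[0,0,-5,0,0,0],[0,0,-20,0,0,0],[0,0,-30,0,0,0],[0,0,-30,0,0,0],[0,0,-30,0,0,0],[-6,16,-4,0,0,0],[-11,30,0,0,0,0],[-14,40,0,0,0,0],[-14,40,0,0,0,0],[-14,40,0,0,0,0],[-14,40,0,0,0,0],[-12,32,0,0,0,0]])

```text
clock: 29.6
eef_pos: [0.5428, -0.2754, 0.1379]
ee_rot: [1.0, -0.001, -0.002, 0.0]
force: [-0.6, -0.4, -0.7]
width: 0.0287
```

>>> apply_moves(commands=[[-6,16,0,0,0,0],[-3,7,0,0,0,-0.04],[0,0,0,0,0,-0.04],[0,0,0,0,0,0],[0,0,0,0,0,0]])

```text
clock: 30.1
eef_pos: [0.5369, -0.2936, 0.1388]
ee_rot: [0.999, 0.041, -0.0, -0.0]
force: [-0.3, 1.1, -1.1]
width: 0.0288
```

```bash
python3 - <<'E'
from h import *
c=snap('wrist','w13');c=snap('side','s13'); s=robot.state(); print(s['clock'],s['eef_pos'],s['ee_rot'],s['width'],s['force'])
cv2.imwrite('pics/s13c.png',cv2.resize(cv2.imread('pics/s13.png')[130:330,200:440],None,fx=3,fy=3))
E
```

```text
30.2 [ 0.53712423 -0.29375767  0.13901905] [ 9.99168063e-01  4.07810677e-02 -1.46262299e-04 -2.54618208e-04] 0.029311776079065446 [ 0.1497144  -0.47836851 -1.23574304]
```

View pics/w13.png

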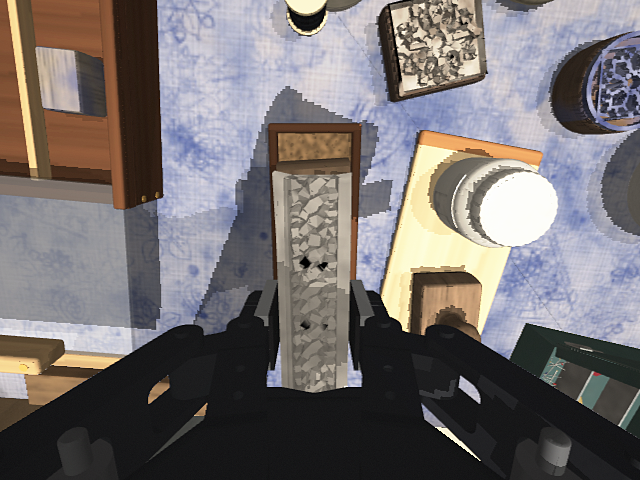

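View pics/s13c.png

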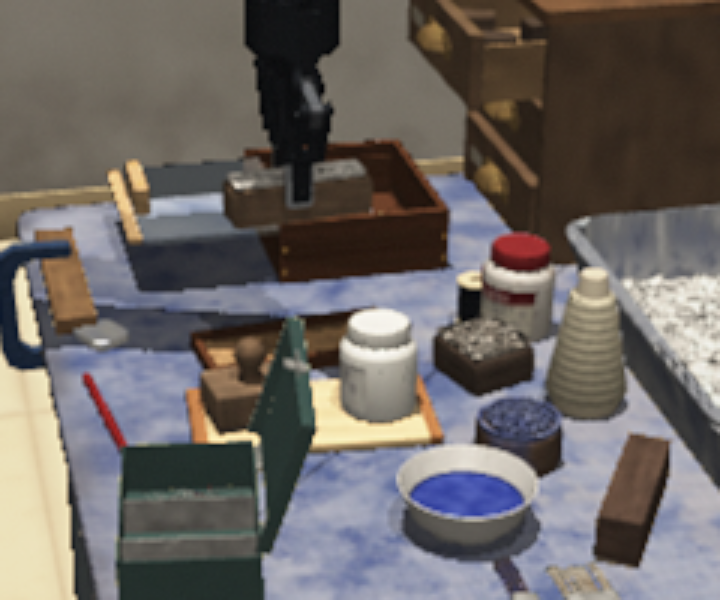

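>>> apply_moves(commands=[[0,0,20,0,0,0],[0,0,30,0,0,0],[0,0,30,0,0,0],[0,0,20,0,0,0],[0,0,10,0,0,0],[0,0,4,0,0,0],[0,0,1,0,0,0],[0,0,0,0,0,0]])

```text
clock: 31.0
eef_pos: [0.5379, -0.295, 0.0254]
ee_rot: [0.999, 0.04, 0.001, 0.001]
force: [0.5, 0.1, -1.4]
width: 0.0289
```

>>> apply_moves(commands=[[0,0,1,0,0,0],[0,0,1,0,0,0],[0,0,1,0,0,0],[0,0,1,0,0,0],[0,0,0,0,0,0]])

```text
clock: 31.5
eef_pos: [0.5372, -0.2948, 0.0212]
ee_rot: [0.999, 0.04, 0.0, 0.0]
force: [-1.7, 0.4, 4.2]
width: 0.0291
```

>>> apply_moves(commands=[[0,0,0,0,0,0],[0,0,0,0,0,0],[0,0,0,0,0,0],[0,0,-10,0,0,0],[0,0,-30,0,0,0],[0,0,-40,0,0,0],[0,0,-40,0,0,0],[-10,0,-40,0,0,0],[-20,0,0,0,0,0],[-30,0,0,0,0,0],[0,0,0,0,0,0]], hand=46)

```text
clock: 32.6
eef_pos: [0.4732, -0.301, 0.1811]
ee_rot: [0.999, 0.038, -0.001, 0.001]
force: [0.5, -0.9, -0.3]
width: 0.0462
```

```bash
python3 - <<'E'
from h import *
c=snap('wrist','w14');c=snap('top','t14'); s=robot.state(); print(s['clock'],s['eef_pos'],s['ee_rot'],s['width'],s['force'])
cv2.imwrite('pics/t14c.png',cv2.resize(c['img'][170:320,165:365],None,fx=4,fy=4,interpolation=cv2.INTER_CUBIC))
E
```

```text
32.7 [ 0.47703397 -0.29979251  0.18109229] [9.99202417e-01 3.99257348e-02 5.33075459e-04 4.25476584e-04] 0.046210698553332166 [0.10340642 0.47135954 0.63596587]
```

View pics/w14.png

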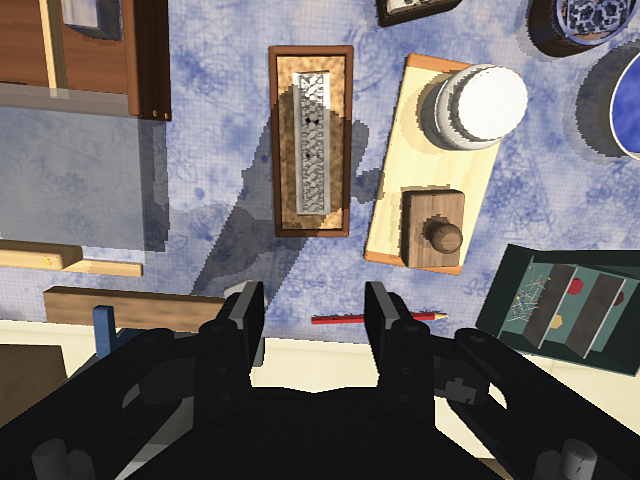

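View pics/t14c.png

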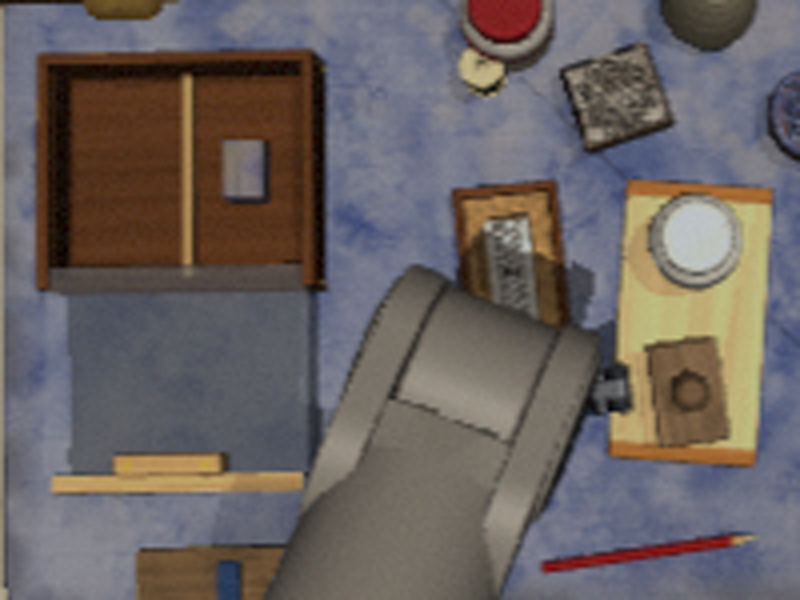

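>>> apply_moves(commands=[[-2,-20,0,0,0,0],[-3,-40,0,0,0,0],[-3,-40,0,0,0,0],[-3,-40,0,0,0,0],[-3,-40,0,0,0,0],[-3,-40,0,0,0,0],[-1,-10,0,0,0,0],[0,0,0,0,0,-0.12],[0,0,0,0,0,-0.12],[0,0,0,0,0,-0.12],[0,0,0,0,0,-0.12],[0,0,0,0,0,-0.12]])

```text
clock: 33.9
eef_pos: [0.4418, -0.0717, 0.1806]
ee_rot: [0.942, 0.336, 0.001, 0.0]
force: [-0.1, 0.5, -0.3]
width: 0.0461
```

>>> apply_moves(commands=[[0,0,0,0,0,-0.12],[0,0,0,0,0,-0.12],[0,0,0,0,0,-0.12],[0,0,0,0,0,-0.12],[0,0,0,0,0,-0.12],[0,0,0,0,0,-0.12],[0,0,0,0,0,-0.12],[0,0,0,0,0,-0.04],[0,0,0,0,0,0],[0,0,0,0,0,0]])

```text
clock: 34.9
eef_pos: [0.4413, -0.0717, 0.1805]
ee_rot: [0.711, 0.703, 0.0, 0.0]
force: [0.3, -0.3, 0.6]
width: 0.0459
```

```bash
python3 - <<'E'
from h import *
c=snap('wrist','w15'); s=robot.state(); print(s['clock'],s['eef_pos'],s['ee_rot'],s['width'],s['force'])
E
```

```text
34.95 [ 0.44115271 -0.07167779  0.18040954] [7.10816347e-01 7.03377617e-01 1.92007027e-04 1.05997155e-04] 0.045989239185840976 [-0.34565379 -0.07091886 -0.39709105]
```

View pics/w15.png

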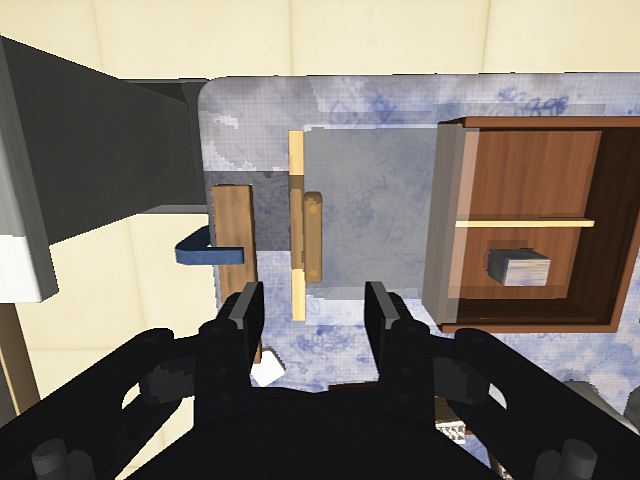

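>>> apply_moves(commands=[[0,0,35,0,0,0],[0,0,35,0,0,0],[0,0,30,0,0,0],[0,0,14,0,0,0],[0,0,5,0,0,0],[0,0,0,0,0,0]])

```text
clock: 35.55
eef_pos: [0.4406, -0.0716, 0.061]
ee_rot: [0.711, 0.704, -0.0, -0.0]
force: [0.8, 0.9, 0.1]
width: 0.0459
```

>>> apply_moves(commands=[[0,0,0,0,0,0],[0,0,0,0,0,0],[0,0,0,0,0,0],[0,0,0,0,0,0],[0,0,0,0,0,0],[0,0,0,0,0,0]], hand=5, squeeze=40)

```text
clock: 36.15
eef_pos: [0.4415, -0.0719, 0.0624]
ee_rot: [0.711, 0.704, 0.0, 0.001]
force: [-1.3, 0.1, 6.6]
width: 0.0129
```

>>> apply_moves(commands=[[0,5,0,0,0,0],[0,10,0,0,0,0],[0,15,0,0,0,0],[0,20,0,0,0,0],[0,20,0,0,0,0],[0,20,0,0,0,0],[0,20,0,0,0,0],[0,12,0,0,0,0],[0,5,0,0,0,0],[0,3,0,0,0,0],[0,0,0,0,0,0],[0,0,0,0,0,0]])

```text
clock: 37.35
eef_pos: [0.5721, -0.0729, 0.0624]
ee_rot: [0.711, 0.704, 0.001, 0.001]
force: [1.2, -0.1, 5.3]
width: 0.0133
```

Push on in small steps until the stop shows in the force.

>>> apply_moves(commands=[[0,1,0,0,0,0],[0,1,0,0,0,0],[0,0,0,0,0,0]])

```text
clock: 37.65
eef_pos: [0.5732, -0.073, 0.0624]
ee_rot: [0.711, 0.704, 0.0, 0.001]
force: [-1.3, 0.8, 7.8]
width: 0.0133
```

>>> apply_moves(commands=[[0,1,0,0,0,0],[0,1,0,0,0,0],[0,0,0,0,0,0]])

```text
clock: 37.95
eef_pos: [0.5738, -0.073, 0.0624]
ee_rot: [0.711, 0.704, -0.001, -0.0]
force: [-4.1, -0.2, 10.5]
width: 0.013
```

>>> apply_moves(commands=[[0,1,0,0,0,0],[0,1,0,0,0,0],[0,0,0,0,0,0]])

```text
clock: 38.25
eef_pos: [0.5738, -0.073, 0.0624]
ee_rot: [0.711, 0.704, -0.003, -0.002]
force: [-8.2, 1.5, 16.7]
width: 0.0125
```

>>> apply_moves(commands=[[0,-3,0,0,0,0],[0,0,0,0,0,0]])

```text
clock: 38.45
eef_pos: [0.5737, -0.073, 0.0624]
ee_rot: [0.711, 0.704, 0.0, 0.001]
force: [-1.9, 0.4, 8.0]
width: 0.0129
```

>>> apply_moves(commands=[[0,0,0,0,0,0],[0,0,0,0,0,0],[0,0,0,0,0,0],[0,0,-10,0,0,0],[0,0,-30,0,0,0],[0,0,-40,0,0,0],[0,0,-40,0,0,0],[0,0,0,0,0,0.13],[0,0,0,0,0,0.13],[0,0,0,0,0,0.13],[0,0,0,0,0,0.13],[0,0,0,0,0,0.13]], hand=45)

```text
clock: 39.65
eef_pos: [0.5736, -0.0729, 0.1819]
ee_rot: [0.899, 0.437, 0.0, 0.0]
force: [0.3, -0.2, 0.3]
width: 0.045
```

>>> apply_moves(commands=[[0,0,0,0,0,0.13],[0,0,0,0,0,0.13],[0,0,0,0,0,0.13],[0,0,0,0,0,0.13],[0,0,0,0,0,0.13],[0,0,0,0,0,0.13],[0,0,0,0,0,0.13],[-20,0,-10,0,0,0],[-40,0,-10,0,0,0],[-30,0,0,0,0,0],[0,0,0,0,0,0]], hand=60)

```text
clock: 40.75
eef_pos: [0.4799, -0.0734, 0.2017]
ee_rot: [1.0, 0.0, -0.001, 0.001]
force: [1.6, 0.0, 0.3]
width: 0.0601
```

```bash
python3 - <<'E'
from h import *
c=snap('wrist','w16');c=snap('top','t16'); s=robot.state(); print(s['clock'],s['eef_pos'],s['ee_rot'],s['width'],s['force'])
cv2.imwrite('pics/t16c.png',cv2.resize(c['img'][170:320,165:365],None,fx=4,fy=4,interpolation=cv2.INTER_CUBIC))
E
```

```text
40.85 [ 0.48377291 -0.07311947  0.20206039] [9.99999555e-01 3.85314074e-04 8.33421236e-04 2.17808467e-04] 0.059868239771365545 [ 0.1355892  -0.30223777 -0.44146713]
```

View pics/w16.png

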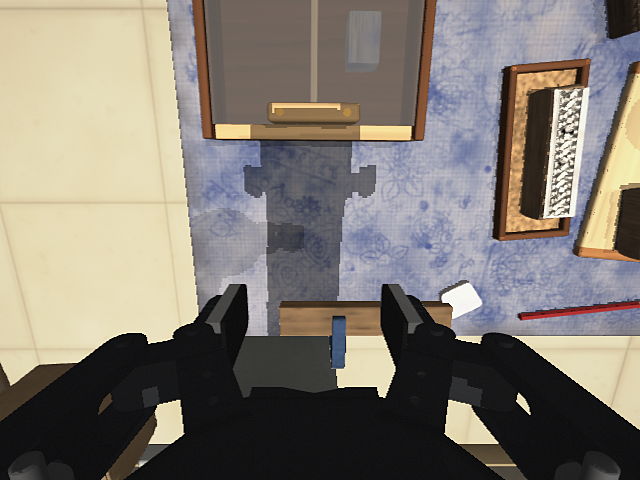

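View pics/t16c.png

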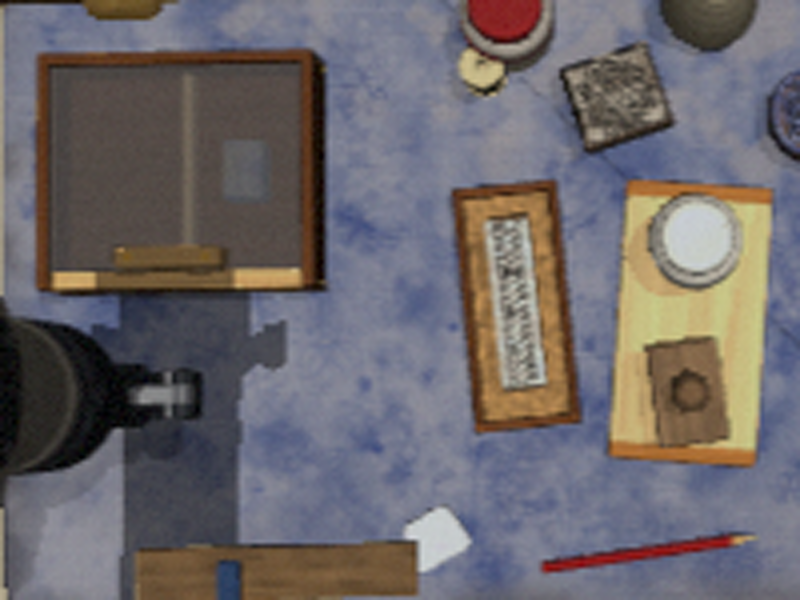

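>>> apply_moves(commands=[[0,20,0,0,0,0],[0,40,0,0,0,0],[-2,40,0,0,0,0],[-2,40,0,0,0,0],[0,40,0,0,0,0],[0,40,0,0,0,0],[0,40,0,0,0,0],[0,40,15,0,0,0],[0,25,20,0,0,0],[0,10,35,0,0,0],[0,0,0,0,0,0],[0,0,0,0,0,0]])

```text
clock: 42.05
eef_pos: [0.4807, -0.4075, 0.1308]
ee_rot: [1.0, 0.001, -0.0, -0.001]
force: [0.6, -0.2, 0.7]
width: 0.0598
```

```bash
python3 - <<'E'
from h import *
c=snap('wrist','w17'); s=robot.state(); print(s['clock'],s['eef_pos'],s['ee_rot'],s['width'],s['force'])
E
```

```text
42.1 [ 0.48157237 -0.40757498  0.13218522] [9.99999040e-01 1.14470554e-03 7.79568705e-04 4.09321856e-05] 0.060109467979993975 [ 0.81484303 -0.27376304 -0.73090927]
```

View pics/w17.png

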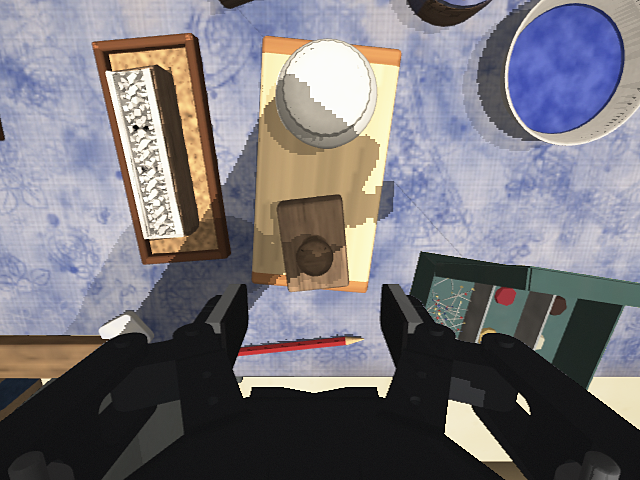

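>>> apply_moves(commands=[[-1,0,30,0,0,0],[0,0,30,0,0,0],[0,0,18,0,0,0],[0,0,6,0,0,0],[0,0,0,0,0,0],[0,0,0,0,0,0]])

```text
clock: 42.7
eef_pos: [0.4806, -0.4086, 0.0494]
ee_rot: [1.0, 0.001, 0.001, 0.001]
force: [-0.4, 0.2, 1.0]
width: 0.0598
```

>>> apply_moves(commands=[[0,0,0,0,0,0],[0,0,0,0,0,0],[0,0,0,0,0,0],[0,0,0,0,0,0],[0,0,0,0,0,0],[0,0,0,0,0,0],[0,0,0,0,0,0]], hand=10, squeeze=30)

```text
clock: 43.4
eef_pos: [0.4795, -0.4085, 0.0484]
ee_rot: [1.0, 0.0, 0.001, 0.0]
force: [-0.0, 0.6, 5.3]
width: 0.0237
```

>>> apply_moves(commands=[[0,0,-5,0,0,0],[0,0,-20,0,0,0],[0,0,-30,0,0,0],[0,0,-30,0,0,0],[-1,-15,-7,0,0,0],[-2,-30,0,0,0,0],[-3,-40,0,0,0,0],[-3,-40,0,0,0,0],[-3,-40,0,0,0,0],[-3,-40,0,0,0,0],[-3,-40,0,0,0,0],[-2,-25,0,0,0,0]])

```text
clock: 44.6
eef_pos: [0.457, -0.1338, 0.1383]
ee_rot: [1.0, 0.002, -0.001, -0.001]
force: [0.6, -0.2, -0.5]
width: 0.024
```

>>> apply_moves(commands=[[0,-10,0,0,0,0],[0,-3,20,0,0,0],[0,0,20,0,0,0],[0,0,0,0,0,0],[0,0,0,0,0,0]])

```text
clock: 45.1
eef_pos: [0.4583, -0.1257, 0.099]
ee_rot: [1.0, -0.0, -0.001, 0.0]
force: [0.4, 0.6, 0.5]
width: 0.0244
```

>>> apply_moves(commands=[[1,-1,25,0,0,0],[0,0,20,0,0,0],[0,0,9,0,0,0],[0,0,3,0,0,0],[0,0,1,0,0,0],[0,0,0,0,0,0],[0,0,0,0,0,0]])

```text
clock: 45.8
eef_pos: [0.4604, -0.1243, 0.0421]
ee_rot: [1.0, 0.0, 0.001, 0.0]
force: [0.7, -0.1, -0.5]
width: 0.0244
```

>>> apply_moves(commands=[[0,0,1,0,0,0],[0,0,1,0,0,0],[0,0,1,0,0,0],[0,0,0,0,0,0]])

```text
clock: 46.2
eef_pos: [0.4597, -0.1241, 0.0384]
ee_rot: [1.0, 0.0, -0.0, 0.0]
force: [-0.0, 0.7, 1.1]
width: 0.0235
```

>>> apply_moves(commands=[[0,0,1,0,0,0],[0,0,0,0,0,0]])

```text
clock: 46.4
eef_pos: [0.4598, -0.124, 0.0383]
ee_rot: [1.0, 0.0, -0.0, 0.0]
force: [-3.4, 1.2, 10.4]
width: 0.0242
```

>>> apply_moves(commands=[[0,0,0,0,0,0],[0,0,0,0,0,0],[0,0,0,0,0,0],[0,0,-10,0,0,0],[0,0,-30,0,0,0],[0,0,-40,0,0,0],[0,0,-40,0,0,0],[0,0,-30,0,0,0],[10,25,0,0,0,0],[15,35,0,0,0,0],[15,35,0,0,0,0],[15,35,0,0,0,0]], hand=60)

```text
clock: 47.6
eef_pos: [0.5153, -0.2553, 0.1882]
ee_rot: [1.0, 0.001, 0.0, 0.0]
force: [-0.5, 0.1, -0.7]
width: 0.0602
```

>>> apply_moves(commands=[[15,35,0,0,0,0],[15,35,0,0,0,0],[15,35,0,0,0,0],[15,35,0,0,0,0],[5,20,0,0,0,0],[0,1,0,0,0,0],[0,0,20,0,0,0],[0,0,30,0,0,0],[0,0,0,0,0,0],[0,0,0,0,0,0]], hand=85)

```text
clock: 48.6
eef_pos: [0.5798, -0.4137, 0.1376]
ee_rot: [1.0, 0.001, -0.0, -0.001]
force: [0.2, 0.4, 0.8]
width: 0.0849
```

```bash
python3 - <<'E'
from h import *
c=snap('wrist','w18');c=snap('top','t18'); s=robot.state(); print(s['clock'],s['eef_pos'],s['ee_rot'],s['width'],s['force'])
cv2.imwrite('pics/t18c.png',cv2.resize(c['img'][170:320,165:365],None,fx=4,fy=4,interpolation=cv2.INTER_CUBIC))
E
```

```text
48.7 [ 0.58095209 -0.41502179  0.13948652] [9.99998667e-01 7.13381416e-04 1.27914983e-03 7.21644798e-04] 0.08490705136031708 [-1.03952379 -0.13785213 -0.16045981]
```

View pics/w18.png

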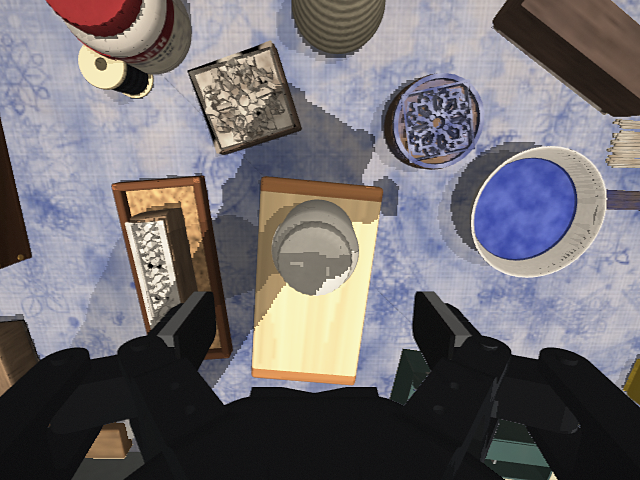

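View pics/t18c.png

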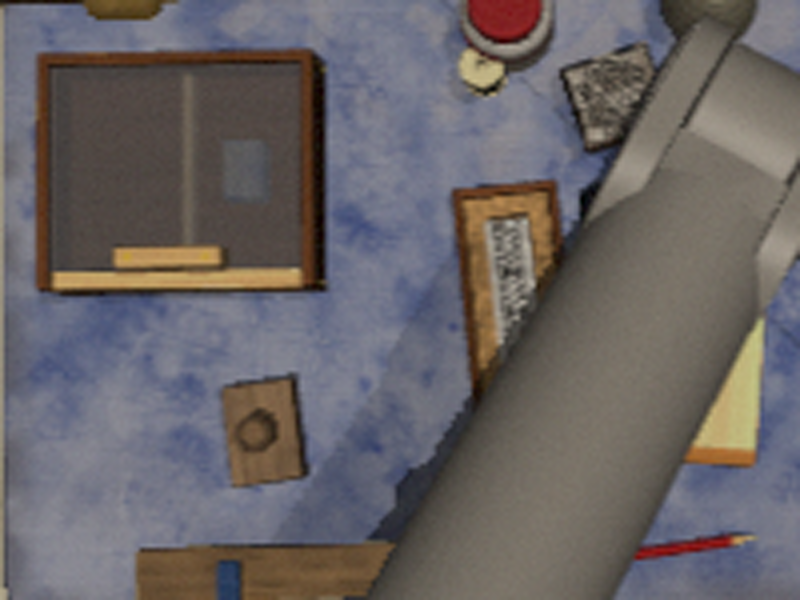

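>>> apply_moves(commands=[[-1,0,30,0,0,0],[0,0,35,0,0,0],[0,0,26,0,0,0],[0,0,14,0,0,0],[0,0,0,0,0,0],[0,0,0,0,0,0]])

```text
clock: 49.3
eef_pos: [0.5801, -0.4157, 0.0341]
ee_rot: [1.0, 0.0, 0.001, 0.001]
force: [-0.3, 0.3, 0.5]
width: 0.0851
```

>>> apply_moves(commands=[[0,0,0,0,0,0],[0,0,0,0,0,0],[0,0,0,0,0,0],[0,0,0,0,0,0],[0,0,0,0,0,0],[0,0,0,0,0,0],[0,0,0,0,0,0]], hand=52, squeeze=35)

```text
clock: 50.0
eef_pos: [0.5802, -0.4158, 0.0348]
ee_rot: [1.0, 0.0, 0.001, 0.001]
force: [-1.1, 0.7, 5.7]
width: 0.058
```

>>> apply_moves(commands=[[0,0,-5,0,0,0],[0,0,-20,0,0,0],[0,0,-30,0,0,0],[0,0,-30,0,0,0],[-4,-12,-15,0,0,0],[-8,-25,0,0,0,0],[-11,-35,0,0,0,0],[-13,-40,0,0,0,0],[-13,-40,0,0,0,0],[-13,-40,0,0,0,0],[-13,-40,0,0,0,0],[-13,-40,0,0,0,0]])

```text
clock: 51.2
eef_pos: [0.4895, -0.1415, 0.1322]
ee_rot: [1.0, 0.0, -0.0, 0.0]
force: [1.8, 0.4, -2.5]
width: 0.0576
```

>>> apply_moves(commands=[[-13,-40,0,0,0,0],[-13,-35,0,0,0,0],[-10,-30,0,0,0,0],[-5,-17,0,0,0,0],[-2,-8,0,0,0,0],[0,0,30,0,0,0],[0,0,0,0,0,0],[0,0,0,0,0,0]])

```text
clock: 52.0
eef_pos: [0.4471, -0.014, 0.1021]
ee_rot: [1.0, -0.0, -0.001, 0.0]
force: [0.2, 0.4, -2.4]
width: 0.0574
```

Contact is expected near TCP z = 0.0248.

>>> apply_moves(commands=[[1,0,25,0,0,0],[0,0,25,0,0,0],[0,0,14,0,0,0],[0,0,6,0,0,0],[0,0,3,0,0,0],[0,0,1,0,0,0],[0,0,0,0,0,0]])

```text
clock: 52.7
eef_pos: [0.4494, -0.0133, 0.0291]
ee_rot: [1.0, 0.0, 0.001, 0.0]
force: [-0.2, 0.6, -3.9]
width: 0.0577
```

>>> apply_moves(commands=[[-1,0,1,0,0,0],[0,0,1,0,0,0],[0,0,1,0,0,0],[0,0,1,0,0,0],[0,0,0,0,0,0]])

```text
clock: 53.2
eef_pos: [0.4477, -0.0131, 0.0247]
ee_rot: [1.0, 0.0, -0.0, 0.0]
force: [-1.7, -0.3, 3.7]
width: 0.0579
```

>>> apply_moves(commands=[[0,0,0,0,0,0],[0,0,0,0,0,0],[0,0,0,0,0,0],[0,0,0,0,0,0],[0,0,-10,0,0,0],[0,0,-30,0,0,0],[0,0,-40,0,0,0],[0,0,-40,0,0,0],[0,0,-40,0,0,0],[0,0,-20,0,0,0]], hand=85)

```text
clock: 54.2
eef_pos: [0.4494, -0.0129, 0.2087]
ee_rot: [1.0, 0.0, 0.003, 0.0]
force: [-0.1, -0.4, -0.5]
width: 0.0851
```

>>> apply_moves(commands=[[0,40,-20,0,0,0],[0,40,-10,0,0,0],[0,40,0,0,0,0],[0,40,0,0,0,0],[0,40,0,0,0,0],[0,40,0,0,0,0],[0,40,0,0,0,0],[0,20,0,0,0,0],[0,0,0,0,0,0],[0,0,0,0,0,0],[0,0,0,0,0,0]])

```text
clock: 55.3
eef_pos: [0.4482, -0.3114, 0.2345]
ee_rot: [1.0, 0.002, 0.0, -0.0]
force: [-0.2, 0.3, -0.1]
width: 0.0852
```

```bash
python3 - <<'E'
from h import *
c=snap('wrist','w19');c=snap('side','s19');c=snap('top','t19'); s=robot.state(); print(s['clock'],s['eef_pos'],s['ee_rot'],s['width'],s['force'])
cv2.imwrite('pics/t19c.png',cv2.resize(c['img'][170:320,165:365],None,fx=4,fy=4,interpolation=cv2.INTER_CUBIC))
cv2.imwrite('pics/s19c.png',cv2.resize(cv2.imread('pics/s19.png')[165:285,200:360],None,fx=5,fy=5,interpolation=cv2.INTER_CUBIC))
E
```

```text
55.45 [ 0.4482384  -0.31176821  0.23457329] [ 9.99998782e-01  1.54639624e-03  1.84732154e-04 -9.88342506e-05] 0.08535681759401981 [ 0.92351624 -0.13745936 -0.03455936]
```

View pics/t19c.png

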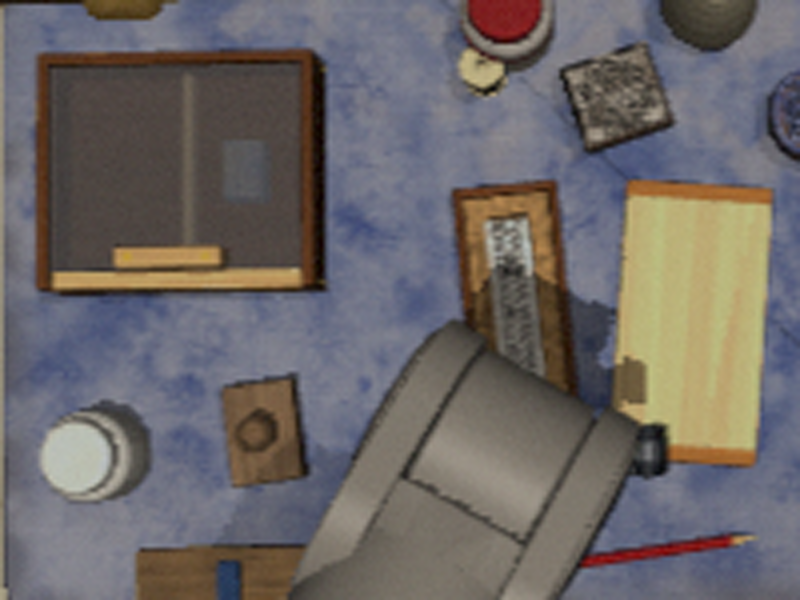

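View pics/s19c.png

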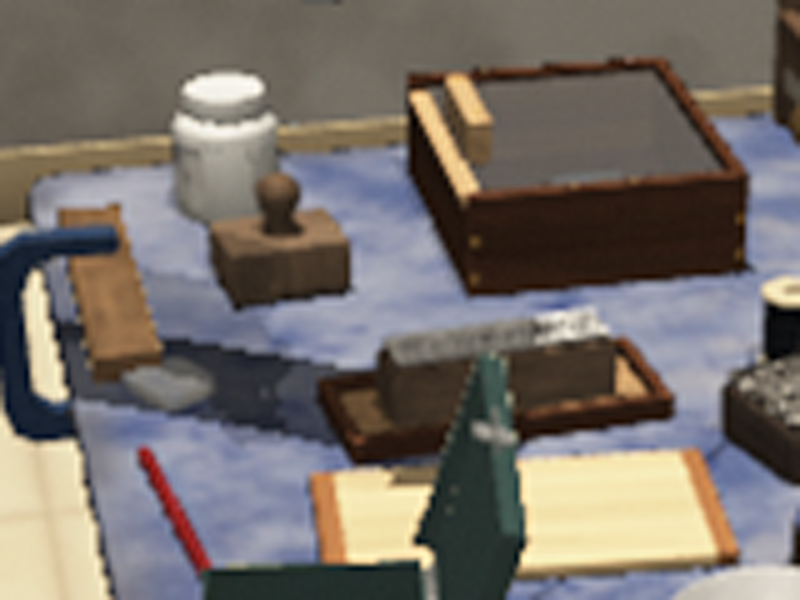

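View pics/w19.png

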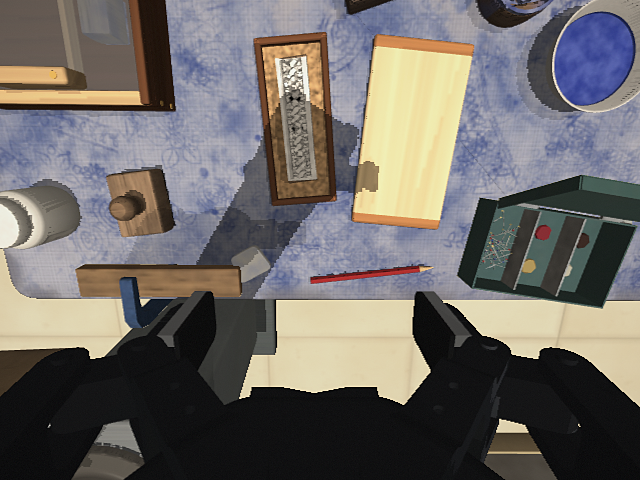

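```bash
python3 -c "
from bench import robot
print(robot.hand_in())"
```

```text
the job is handed in; nothing more can be done
None
```

The block change is done and handed in, at about 55 s on the clock. `hand_in` reports no verdict, so the result rests on my own last checks.

- **Set aside:** the jar and the knob block went onto the side board, both upright, before I touched the lid. I then slid the lid open by about 132 mm.
- **Blocks swapped:** the blue-stained block now lies flat in the empty compartment. The border block lies flat in the tray, centred to within a few mm. I left the yellow look-alike alone.
- **Lid:** I pushed it back until the force rose at its stop, which left the pull about 1 mm further in than where I first gripped it.
- **Jar and knob block:** in the top view the knob is within about 1 mm and the jar cap within about 2 mm of their starting pixels. The side view shows both upright, and the gripper is clear of everything.

Two measurements disagreed. The top camera's points ran about 3 mm off the wrist camera's, and I used the wrist camera. Triangulating the board's corners gave a top at about 7–8 mm from three views, and less from two, against 10 mm in the text. I took contact from the force reading, which fitted 10 mm.

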